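# Press the peeler home in its foam cut-out

### The job

Put the red peeler that lies to the right of the sloping white rack away: pick it up and press it fully home in its own cut-out in the dark foam of the rack, handle at the lower end and blade up the slope, until the snug foam has let both ends of the handle pass and it lies on the floor of the pocket. Then let go of it, and leave the onion, the garlic bulb and the brown cup standing where they are.

Things in the scene. Friction and masses are not known exactly. Their poses are not given: they have to be found in the camera images.
- peeler: Loose red peeler on the table, right of the rack (a like one far off by the stove is no part of this), 153 mm long, 60 g. Round handle: y -77 to -1 mm, z 0 to 24, 25 mm thick in the middle, axis at z = 12. Thin neck; 12 mm wide blade at y 27 to 77, z 0 to 2. Origin: mid-length, on the underside (table level); +y from handle to blade tip, +z its upper side.
- peeler_grip (a point): Middle of the peeler's handle, on its axis: (0, -38, 12) mm in the peeler's frame, also its balance point. Grip here across the peeler's x with the fingertips reaching below this height, since the handle is round and rolls a little about its length when pushed sideways.
- cutout: Empty peeler-shaped pocket in the dark foam inlay, orange floor. Frame = the pose of peeler when fully home: origin on the pocket floor, +y up the slope (blade end), +x across it, +z straight out of the foam, 30 degrees off vertical, leaning to the robot's side. Foam surface at z = 20 mm (seated handle 4 mm proud). Inlay 124 mm wide, 190 long.
- cutout_grip (a point): Where the handle's middle lies when home: (0, -38, 12) mm in the cut-out's frame. Centre of a finger notch that crosses the pocket at full depth: y -55 to -20 mm, 88 mm wide across x. The pocket follows the peeler with 3 mm to spare all round: wide for the handle, a 23 mm slot for the blade, so it fits one way only.
- cutout_butt (a point): Where peeler_butt lies when home: (0, -75, 12) mm in the cut-out's frame. At y = -60 and y = -17 mm the foam bulges in from both sides below its rim: the handle first stops on these bulges about 9 mm high; 5 to 10 N straight into the foam squeezes it past, then they hold it down.
- cutout_tip (a point): Where peeler_tip lies when home: (0, 75, 12) mm in the cut-out's frame.
- peeler_butt (a point): Near the rear end of the handle, on its axis: (0, -75, 12) mm in the peeler's frame.
- peeler_tip (a point): On the handle's axis line produced to the blade's far end, 12 mm above the underside: (0, 75, 12) mm in the peeler's frame.
- rack: Fixed white sheet-steel rack that slopes at 30 degrees, rising away from the robot: 258 mm wide (y), 184 deep (x), 35 mm high in front, 140 at the back with its foam. Origin: centre of its underside; -x is its low front. It holds two inlays side by side: the empty one and one with a pastry brush (which side is which varies).
- onion: Brown onion, 83 mm across, 94 mm high, loose, a bystander. Origin: its underside.
- garlic: Garlic bulb, 53 mm across, 52 mm high, loose, a bystander. Origin: its underside.
- cup: Dark brown cup without handle, 72 mm across, 67 mm high, loose, a bystander. Origin: its underside.
Not all that is in view belongs to the job. There is more than one size of the peeler; the one meant has the size given above.

How it is judged (in metres and radians):
At the end, for the whole second after the job is handed in: The peeler lies released and at rest on the floor of its cut-out, handle low and blade up the slope: rear point within 5 mm and the point at the blade's end within 8 mm of their places when home, its upper side within 0.45 rad of straight out of the foam (distance between peeler_butt and cutout_butt below 0.005 m and distance between peeler_tip and cutout_tip below 0.008 m and angle between the z axis of peeler and the z axis of cutout, either way round below 0.45 rad and linear speed of peeler below 0.02 m/s and contact force between the fingers and peeler below 0.05 N); the robot touches nothing.
It fails at once if the onion, the garlic or the cup was pushed more than 3 cm away (distance of any of onion, garlic, cup from where it was at the start of the episode above 0.03 m).
It also fails if it takes over 48 s, if anything falls off the work surface, if the arm or the gripper's body presses on something with over 40 N, if the wrist force passes 120 N, or if a joint passes its speed limit or range.

### The arm

A 6-joint arm with a two-finger parallel gripper is mounted at the origin on a cart in front of the work surface, level with it; the furniture and walls round the work are solid. World frame = base frame: x ahead of the robot, y to its left, z up, the work surface at z = 0. Lengths are in mm, angles in degrees, forces in N, time in s.
With the tool pointing down it reaches from about 300 to 850 mm from the base axis. Payload 4.2 kg.
Tool frame: the origin (TCP) lies at the very end of the fingers, on their centre line; the grasp point (between the pads) lies 19 mm behind it (env.grip_depth is the distance from the TCP to the grasp point, in mm); y points along the fingers, z is the direction in which the jaws open and shut, and the axes are right-handed (so a half turn about y gives the same grasp; the last joint's range is limited). The gripper opens to 91 mm and grips with 3 to 60 N. Pads are 32 mm wide; open, the fingers measure 118 mm over their backs; the gripper's body (76 mm by 178 mm) begins 60 mm behind the grasp point.
Start: joints at [65.489, 18.312, 89.639, -0, 72.044, -1.146], TCP at [228.044, 527.863, 213.976] pointing down, gripper open.
Joint ranges: [-177.97, 177.97], [-48.28, 115.42], [12.27, 149.76], [-77.06, 257.06], [2.81, 150.46], [-146.56, 146.56]. Speed limits (degrees/s): [147.25, 147.25, 180, 180, 180, 180].

### API

Orientations are given as [roll, pitch, yaw] about the fixed x, y, z axes, in that order (R = Rz(yaw) Ry(pitch) Rx(roll)).
In Python, from workcell import state, imaging, job, env gives the robot as it stands.
- The arm moves only by the shell command python3 -m pendant 'ROWS' [FORCE]. ROWS is JSON, a list of rows, each an object with "delta_pos": the shift along the tool's x, y, z in cm, a list of three; "twist": the turn, a rotation vector about the tool's x, y, z in degrees, a list of three; "grip": the opening in per cent of the stroke, from 0 (shut) to 100 (fully open). In form: [{"delta_pos": [tx, ty, tz], "twist": [wx, wy, wz], "grip": grip}, ...]. A call has exactly 5 rows; each row is the pose to reach, as a shift and turn from the pose commanded when the call began, along the tool's axes at that moment; what a row does not reach only later rows make up. A row lasts 1/10 s, in which the tool goes at most 50 mm and 8.59 degrees, less where a joint would pass 70% of its speed; a pose out of reach is approached as far as the arm can. A call with a gripper value outside its range is refused whole. The fingers move at their own pace and stop on an object; FORCE is the grip in N (left out, the last holds). Time passes only in rows, so rows that repeat a pose let the fingers close, or fill a call up. It gives the time, the measured TCP pose, the force and the opening at its end, in the units of the state.
- state(): the state, without advancing time (a new reading comes with each control period).
- imaging.grab_frame(name): name is "side" or "top" or "wrist"; returns (picture, depth): 480x640x3 uint8, red, green, blue; 480x640 float32, mm along the optical axis (not along the pixel's ray), 0 where there is no reading.
- imaging.camera_info(name): a dict with "fx", "fy", "cx", "cy" (pixels), "R" (3x3) and "t" (3): a world point X has camera coordinates R X + t. Camera axes: x right, y down, z forward; pixel columns grow to the right and rows downward; lengths in mm; the calibration is good to about 2 mm. The wrist camera is an equidistant fisheye: a pixel r from the principal point sees the ray r / f radians off the axis. A picture is of the moment at which its call begins: read the wrist's pose just before it. camera_info takes no time and is no camera call; for the wrist camera it gives the pose at the moment of the call.
- job.job_done(): hands the job in, once; it reports no verdict.
The state is a dict: "time_s": time; "qpos": joint angles; "qvel": joint speeds; "effort": joint torques, N m; "ee_pos": TCP position; "ee_rot": TCP orientation; "force": force on the tool from outside, world axes, zero at the start; "torque": the same for the moment, N m; "gripper_width": finger opening in mm.
Only numpy, scipy, OpenCV 4.12 (cv2) and the standard library are available. Lean on these libraries where they do the work, as an engineer would, in place of code of your own. Each camera call takes 0.05 s, during which the arm holds its last target.

## Working session

There is one attempt and no reset: what is moved stays moved. The work goes in short steps, Python scripts to look and compute and a shell command to move; the robot and the scene stay as the last step left them, time stands still between calls to the robot, and variables do not carry over. Pictures are saved under pics/ and viewed, and the job is handed in when it is done.

```bash
ls; mkdir -p pics
python3 - <<'E'
from workcell import state, imaging, job, env
import cv2, numpy as np
print(state())
for n in ["top","side","wrist"]:
    ci=imaging.camera_info(n); print(n,ci)
    p,d=imaging.grab_frame(n)
    cv2.imwrite(f"pics/{n}0.png",p[:,:,::-1]); np.save(f"pics/{n}0_d.npy",d); np.save(f"pics/{n}0.npy",p)
    import pickle; pickle.dump(ci,open(f"pics/{n}0_ci.pkl","wb"))
E
```

```text
pics
{'time_s': 0.0, 'qpos': array([ 6.54872031e+01,  1.83502116e+01,  8.97093712e+01, -1.05576819e-03,
        7.20419959e+01, -1.14608805e+00]), 'qvel': array([ 0.12164612,  0.00992179,  0.00809037, -0.04018518, -0.04214302,
       -0.03722488]), 'effort': array([ 3.78230188e-04, -4.12463307e+01, -2.31979269e+01,  7.27508054e-02,
        4.56269877e-02, -1.33618942e-04]), 'ee_pos': array([227.8427041 , 527.36299279, 213.11451341]), 'ee_rot': array([-9.01015784e+01,  1.02818834e-03, -2.33663834e+01]), 'force': array([-0.29917148,  0.74344711, -0.41856195]), 'torque': array([-0.04266407,  0.01182583,  0.00786829]), 'gripper_width': 91.29144947875612}
top {'fx': 577.1414073062837, 'fy': 577.1414073062837, 'cx': 318.822523637012, 'cy': 241.5860053961932, 'R': array([[ 0.02104437, -0.99935803,  0.02899432],
       [-0.98683184, -0.02541514, -0.15974038],
       [ 0.16037473, -0.02525088, -0.98673317]]), 't': array([  25.73301902,  539.44269951, 1183.13285209])}
side {'fx': 531.8349600200684, 'fy': 531.8349600200684, 'cx': 320.1568346738069, 'cy': 238.41279205993044, 'R': array([[-0.90040836,  0.43491373,  0.01071629],
       [ 0.37749384,  0.79330099, -0.47767347],
       [-0.216248  , -0.42605584, -0.87847209]]), 't': array([ 472.82828023, -189.86426713, 1428.05114404])}
wrist {'fx': 371.64829954431775, 'fy': 371.64829954431775, 'cx': 318.83932031401196, 'cy': 238.7188152739932, 'R': array([[ 0.39624232,  0.91814202, -0.0026958 ],
       [ 0.8888519 , -0.38286253,  0.2517113 ],
       [ 0.2300746 , -0.10213484, -0.96779861]]), 't': array([-573.35365613,  -28.7632291 ,  391.38932551])}
```

View pics/top0.png

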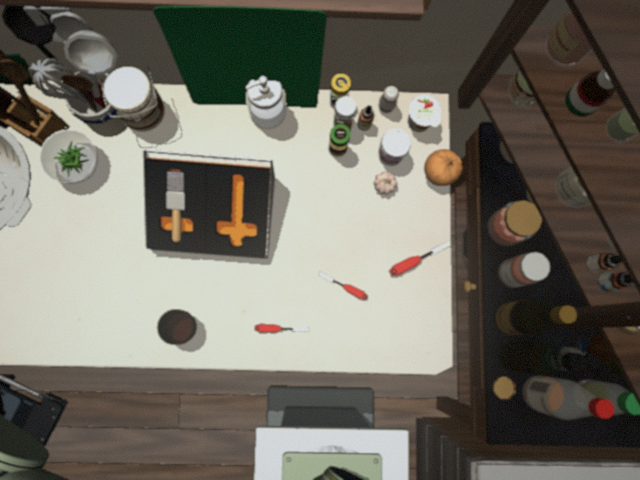

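View pics/side0.png

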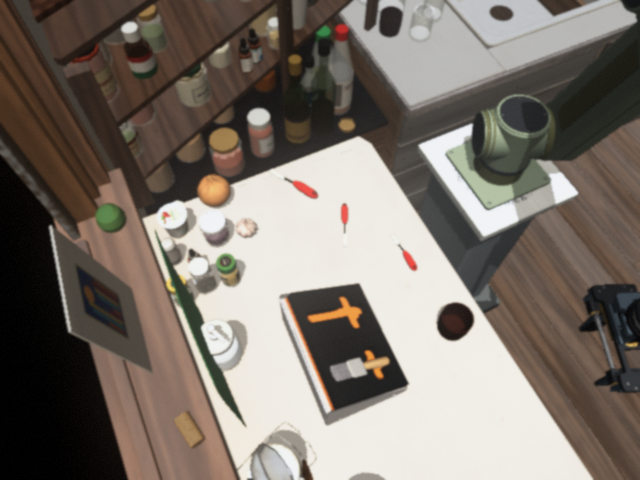

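View pics/wrist0.png

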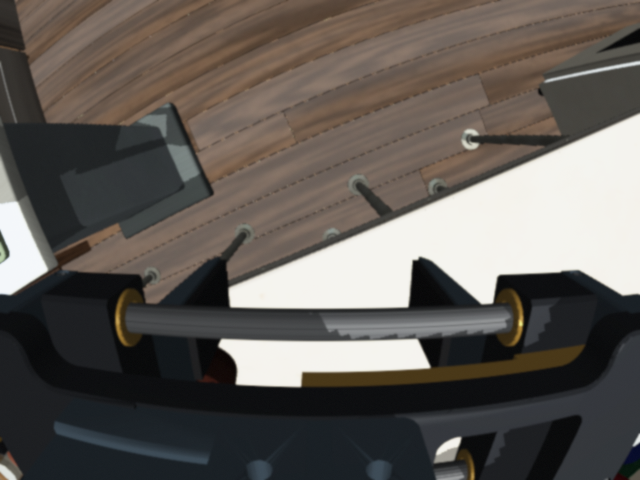

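Three red peelers are in the top view: A (280,328), B (343,286) and C (420,258). I'll measure their lengths and the cut-out, and look at enlarged crops.

```bash
cat > h.py <<'E'
import numpy as np, cv2, pickle
from workcell import state, imaging, job, env
from scipy.spatial.transform import Rotation as Rot
def rays(ci,uv):
    uv=np.atleast_2d(uv).astype(float)
    return np.c_[(uv[:,0]-ci['cx'])/ci['fx'],(uv[:,1]-ci['cy'])/ci['fy'],np.ones(len(uv))]
def world(ci,uv,d):
    return (rays(ci,uv)*np.reshape(d,(-1,1))-ci['t'])@ci['R']
def plane(ci,uv,z=0.,n=(0,0,1),p0=None):
    n=np.array(n,float); p0=np.array([0,0,z]) if p0 is None else p0
    C=-ci['R'].T@ci['t']; D=rays(ci,uv)@ci['R']
    s=((p0-C)@n)/(D@n); return C+D*s[:,None]
def proj(ci,X):
    c=np.atleast_2d(X)@ci['R'].T+ci['t']; return np.c_[c[:,0]/c[:,2]*ci['fx']+ci['cx'],c[:,1]/c[:,2]*ci['fy']+ci['cy']]
def load(n):
    return np.load(f"pics/{n}.npy"),np.load(f"pics/{n}_d.npy"),pickle.load(open(f"pics/{n}_ci.pkl","rb"))
def grab(n,name):
    ci=imaging.camera_info(n); p,d=imaging.grab_frame(n)
    cv2.imwrite(f"pics/{name}.png",p[:,:,::-1]); np.save(f"pics/{name}.npy",p); np.save(f"pics/{name}_d.npy",d); pickle.dump(ci,open(f"pics/{name}_ci.pkl","wb"))
    return p,d,ci
E
python3 - <<'E'
from h import *
for n in ["top0","side0"]:
    p,d,ci=load(n); print(n)
    hsv=cv2.cvtColor(p,cv2.COLOR_RGB2HSV)
    m=(((hsv[...,0]<6)|(hsv[...,0]>174))&(hsv[...,1]>160)&(hsv[...,2]>100)).astype(np.uint8)
    k,l,st,c=cv2.connectedComponentsWithStats(m)
    for i in range(1,k):
        if st[i,4]<40: continue
        v,u=np.where(l==i); W=plane(ci,np.c_[u,v],12); ctr=W.mean(0); a=np.linalg.svd(W-ctr,full_matrices=False)[2][0]
        s=(W-ctr)@a; q=(W-ctr)@np.array([-a[1],a[0],0])
        print(st[i],c[i].round(1),ctr.round(1),a.round(3),'len',s.min().round(1),s.max().round(1),'wid',np.ptp(q).round(1))
p,d,ci=load("top0")
cr=cv2.resize(p[235:345,240:460],(800,400),interpolation=cv2.INTER_CUBIC); cv2.imwrite("pics/crop1.png",cr[:,:,::-1])
cr=cv2.resize(p[140:265,135:285],(720,600),interpolation=cv2.INTER_CUBIC); cv2.imwrite("pics/crop2.png",cr[:,:,::-1])
E
```

```text
top0
[394 257  26  17 196] [406.6 264.2] [ 498.8 -154.5   12. ] [-0.467  0.885  0.   ] len -30.7 27.6 wid 17.5
[344 285  20  13 100] [354.1 290.9] [438.1 -40.7  12. ] [-0.451 -0.893 -0.   ] len -24.2 19.1 wid 11.8
[259 325  21   7 107] [268.3 328. ] [355.2 140.9  12. ] [0.028 1.    0.   ] len -22.8 19.9 wid 12.9
[595 399  19  20 289] [604.1 408.3] [ 202.8 -572.3   12. ] [-0.829 -0.56  -0.   ] len -19.6 19.8 wid 39.4
side0
[335  24  13  17 159] [341.   31.4] [ 146.  -635.9   12. ] [0.432 0.902 0.   ] len -33.7 38.2 wid 37.7
[294 182  22  15 129] [304.1 188.5] [ 497.6 -152.9   12. ] [-0.425  0.905  0.   ] len -33.2 36.4 wid 18.1
[343 206   4  16  51] [344.2 213.4] [438.  -41.5  12. ] [0.448 0.894 0.   ] len -21.8 22.4 wid 7.8
[404 252  11  17  81] [409.4 260.4] [356.3 143.6  12. ] [0.026 1.    0.   ] len -25.2 22.3 wid 12.7
```

View pics/crop1.png

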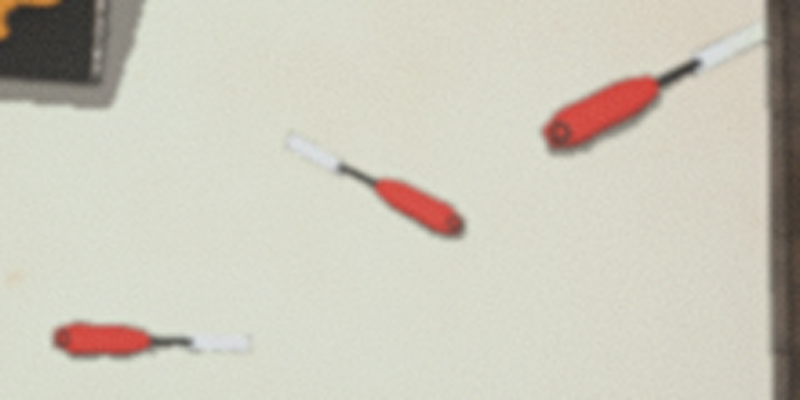

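View pics/crop2.png

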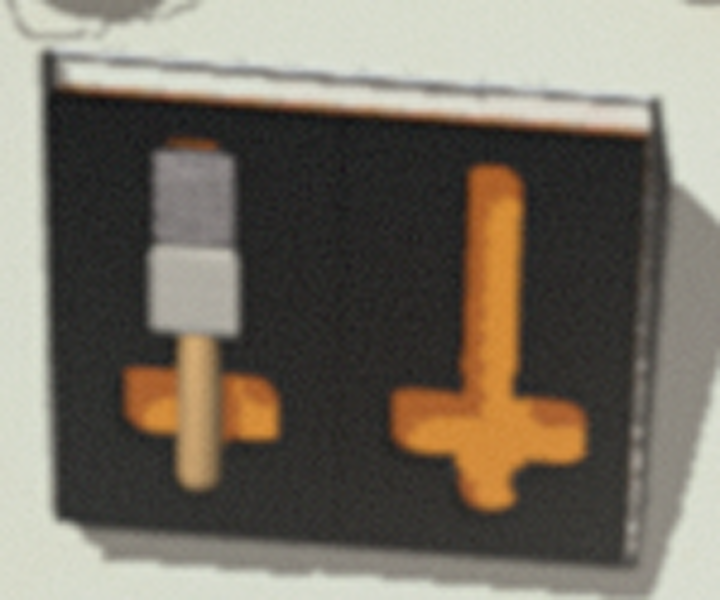

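Candidates: A handle ≈45 mm, B ≈45 mm, C (406,264) ≈70+ mm. Only C fits the 76 mm handle. I'll refine its pose, confirm the total length, and fit the foam plane.

Run:
```python
from h import *
for n,box in [("top0",(375,225,470,290)),("side0",(260,160,335,210))]:
    p,d,ci=load(n); x0,y0,x1,y1=box
    f=p.astype(int); m=((f[...,0]-f[...,1]>50)&(f[...,0]>90)); mm=np.zeros_like(m); mm[y0:y1,x0:x1]=m[y0:y1,x0:x1]
    v,u=np.where(mm); W=plane(ci,np.c_[u,v],12); 
    ctr=W.mean(0); a=np.linalg.svd(W-ctr,full_matrices=False)[2][0]; a*=-np.sign(a[1])
    s=(W-ctr)@a; q=(W-ctr)@np.array([-a[1],a[0],0])
    print(n,ctr.round(1),a.round(3),s.min().round(1),s.max().round(1),np.ptp(q).round(1))
    cr=cv2.resize(p[y0:y1,x0:x1],None,fx=8,fy=8,interpolation=cv2.INTER_CUBIC); cv2.imwrite(f"pics/c_{n}.png",cr[:,:,::-1])
# foam plane from depth
for n in ["top0","side0"]:
    p,d,ci=load(n)
    hh,ww=d.shape; U,V=np.meshgrid(np.arange(ww),np.arange(hh)); ok=(d>0)
    X=world(ci,np.c_[U[ok],V[ok]],d[ok]); C=p[ok].astype(int)
    s=(C.max(1)<60)&(X[:,0]>480)&(X[:,0]<720)&(X[:,1]>60)&(X[:,1]<400)&(X[:,2]>35)&(X[:,2]<150)
    P=X[s]; 
    for _ in range(4):
        c=P.mean(0); nn=np.linalg.svd(P-c,full_matrices=False)[2][2]; nn*=np.sign(nn[2]); r=(P-c)@nn; P=P[abs(r)<4]
    print(n,len(P),c.round(1),nn.round(4),'tilt',np.degrees(np.arccos(nn[2])).round(2),'az',np.degrees(np.arctan2(-nn[1],-nn[0])).round(2),r.std().round(2),P.min(0).round(1),P.max(0).round(1))
    t=(C.min(1)>150)&(X[:,0]>350)&(X[:,0]<450)&(X[:,1]>0)&(X[:,1]<100); print('table z',X[t,2].mean(),X[t,2].std())
```

```text
top0 [ 496.9 -150.6   12. ] [ 0.467 -0.884 -0.   ] -36.2 38.0 23.2
side0 [ 496.3 -151.7   12. ] [ 0.435 -0.901 -0.   ] -38.7 38.9 25.9
top0 7008 [597.3 272.8  92.4] [-0.4995  0.0246  0.8659] tilt 30.01 az -2.82 1.82 [504.4 145.3  39. ] [680.4 398.  139.7]
table z -0.45055009355821574 2.5069476732433107
side0 5166 [599.1 293.4  93.9] [-0.4979  0.0238  0.8669] tilt 29.9 az -2.74 1.47 [510.  155.6  41.5] [679.4 400.  140. ]
table z 0.17777424473090905 2.351192386775156
```

View pics/c_top0.png

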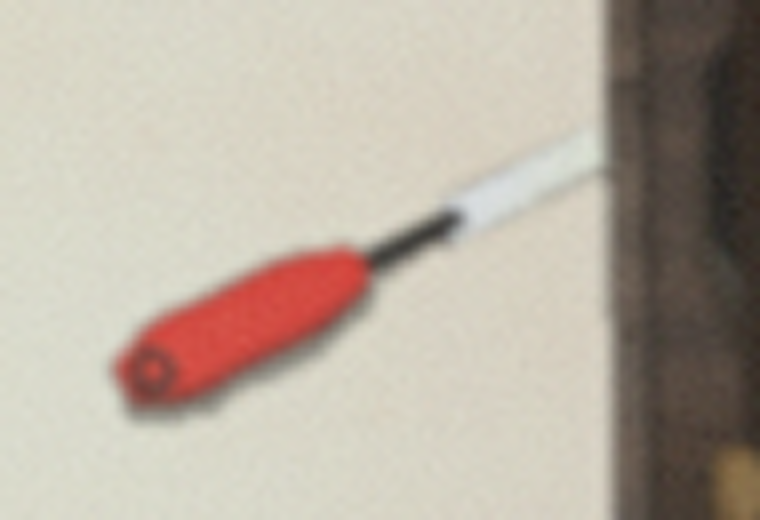

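View pics/c_side0.png

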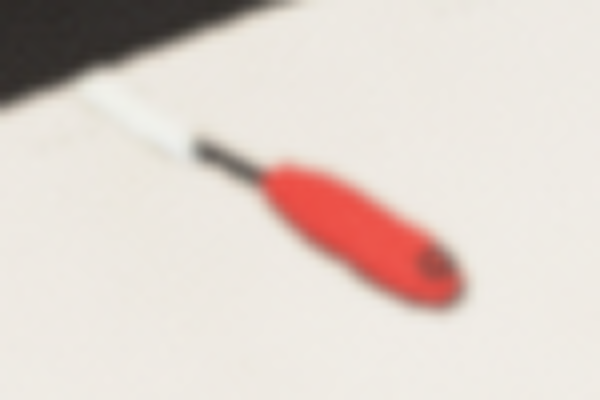

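Confirmed: C is the one. It has a 76 mm handle, its dark ring mark faces up near the butt at top px (393,271), and its blade tip is by the right table edge at (450,242). Now the pocket rim.

Run:
```python
from h import *
n=np.array([-0.4988,0.0243,0.8664]); n/=np.linalg.norm(n)
yc=np.array([n[2]*-n[0],n[2]*-n[1],0]); h=np.array([-n[0],-n[1],0]); h/=np.linalg.norm(h)
yc=h*n[2]+np.array([0,0,1])*np.hypot(n[0],n[1]); xc=np.cross(yc,n)
print('axes',xc.round(4),yc.round(4),n.round(4))
for nm,c,box in [("top0",[597.3,272.8,92.4],(210,165,265,250)),("side0",[599.1,293.4,93.9],(303,290,368,331))]:
    c=np.array(c); p,d,ci=load(nm)
    f=p.astype(int); m=(f[...,0]-f[...,2]>45); x0,y0,x1,y1=box; mm=np.zeros(m.shape,np.uint8); mm[y0:y1,x0:x1]=m[y0:y1,x0:x1]
    big=cv2.resize(f.astype(np.float32),None,fx=1,fy=1)
    v,u=np.where(mm>0); W=plane(ci,np.c_[u,v],p0=c,n=n)
    P0=np.array([600,190,0.]); P0=P0+n*((c-P0)@n)
    a=(W-P0)@xc; b=(W-P0)@yc
    print(nm,'P0',P0.round(1),'y range',b.min().round(1),b.max().round(1),'x range',a.min().round(1),a.max().round(1))
    for lo in np.arange(-95,90,6):
        s=(b>=lo)&(b<lo+6)
        if s.any(): print(int(lo),a[s].min().round(1),a[s].max().round(1),'mid',((a[s].min()+a[s].max())/2).round(1))
```

```text
axes [-0.0487 -0.9988  0.    ] [ 0.8654 -0.0422  0.4994] [-0.4988  0.0243  0.8664]
top0 P0 [558.4 192.   72.3] y range -41.6 134.2 x range -60.9 33.3
-47 -20.5 -14.2 mid -17.3
-41 -29.0 -5.9 mid -17.5
-35 -31.2 -6.0 mid -18.6
-29 -31.3 -8.3 mid -19.8
-23 -50.2 6.0 mid -22.1
-17 -58.6 22.6 mid -18.0
-11 -60.8 24.4 mid -18.2
-5 -60.8 22.3 mid -19.3
1 -60.9 22.0 mid -19.4
7 -58.9 19.7 mid -19.6
13 -30.1 -1.1 mid -15.6
19 -30.3 -7.5 mid -18.9
25 -30.4 -7.7 mid -19.0
31 -30.5 -7.8 mid -19.2
37 -30.6 -8.0 mid -19.3
43 -30.8 -6.2 mid -18.5
49 -30.9 -6.3 mid -18.6
55 -29.0 -6.5 mid -17.7
61 -29.1 -6.6 mid -17.9
67 -29.2 -6.8 mid -18.0
73 -29.4 -7.0 mid -18.2
79 -29.5 -7.1 mid -18.3
85 -29.6 -7.3 mid -18.5
side0 P0 [557.9 192.   73. ] y range -32.8 113.7 x range -64.6 15.5
-35 -30.8 -20.7 mid -25.8
-29 -34.6 -14.4 mid -24.5
-23 -38.7 -13.6 mid -26.1
-17 -42.8 -12.7 mid -27.8
-11 -61.1 11.2 mid -25.0
-5 -63.3 14.3 mid -24.5
1 -64.6 15.5 mid -24.6
7 -63.7 13.5 mid -25.1
13 -55.3 8.7 mid -23.3
19 -34.1 -12.1 mid -23.1
25 -33.7 -11.7 mid -22.7
31 -32.8 -13.2 mid -23.0
37 -34.2 -14.3 mid -24.3
43 -33.4 -13.9 mid -23.6
49 -33.9 -15.0 mid -24.4
55 -33.5 -14.2 mid -23.8
61 -32.7 -15.2 mid -24.0
67 -34.1 -14.4 mid -24.3
73 -32.8 -15.9 mid -24.4
79 -34.2 -14.7 mid -24.4
85 -33.4 -14.3 mid -23.8
```

Peeler C: grip point ≈ (496.6, −151), axis angle ≈ −63°. I'm moving above it at a safe height.

```bash
python3 -m pendant '[{"delta_pos":[3.4,0,-3.4],"twist":[0,0,0],"grip":100},{"delta_pos":[6.8,0,-6.8],"twist":[0,0,0],"grip":100},{"delta_pos":[10.2,0,-10.2],"twist":[0,0,0],"grip":100},{"delta_pos":[13.6,0,-13.6],"twist":[0,0,0],"grip":100},{"delta_pos":[17,0,-17],"twist":[0,0,0],"grip":100}]'
python3 -m pendant '[{"delta_pos":[3.4,0,-3.4],"twist":[0,0,0],"grip":100},{"delta_pos":[6.8,0,-6.8],"twist":[0,0,0],"grip":100},{"delta_pos":[10.2,0,-10.2],"twist":[0,0,0],"grip":100},{"delta_pos":[13.6,0,-13.6],"twist":[0,0,0],"grip":100},{"delta_pos":[17,0,-17],"twist":[0,0,0],"grip":100}]'
python3 -m pendant '[{"delta_pos":[3.4,0,-3.4],"twist":[0,8,0],"grip":100},{"delta_pos":[6.8,1,-6.8],"twist":[0,16,0],"grip":100},{"delta_pos":[10.2,2,-10.2],"twist":[0,24,0],"grip":100},{"delta_pos":[13.6,3,-13.6],"twist":[0,32,0],"grip":100},{"delta_pos":[17.4,4,-17.5],"twist":[0,40,0],"grip":100}]'
python3 - <<'E'
from h import *
print(state()); print(state()['ee_pos'])
p,d,ci=grab("wrist","w1"); print(ci); s=state(); print(s['ee_pos'],s['ee_rot'])
print('campos',(-ci['R'].T@ci['t']).round(1))
E
```

```text
time_s: 0.65
ee_pos: [316.8, 302.5, 213.8]
ee_rot: [-90.0, -0.0, -23.3]
force: [1.2, -0.3, 0.6]
gripper_width: 91.0
time_s: 1.15
ee_pos: [405.5, 79.0, 214.0]
ee_rot: [-90.0, -0.0, -23.4]
force: [0.6, 0.7, -0.8]
gripper_width: 91.1
time_s: 1.65
ee_pos: [493.9, -145.7, 174.3]
ee_rot: [-90.0, 0.0, -63.7]
force: [1.1, 1.1, 0.2]
gripper_width: 91.3
{'time_s': 1.65, 'qpos': array([-1.77353331e+01,  1.46589884e+01,  1.00937017e+02,  2.65205881e-02,
        6.44233543e+01, -4.40260233e+01]), 'qvel': array([-44.95521496,  29.52316546, -26.75138799,   0.39504254,
        -3.55687424,  34.41027592]), 'effort': array([  2.11103864, -39.50144649, -19.65444267,  -0.20187166,
         0.30279287,  -0.52733967]), 'ee_pos': array([ 493.9179394 , -145.74404012,  174.29397427]), 'ee_rot': array([-8.99972991e+01,  3.06538428e-02, -6.37207626e+01]), 'force': array([1.05406018, 1.0689307 , 0.15011294]), 'torque': array([-0.01580521,  0.00856839, -0.0206568 ]), 'gripper_width': 91.25764490420515}
[ 493.9179394  -145.74404012  174.29397427]
{'fx': 371.64829954431775, 'fy': 371.64829954431775, 'cx': 318.83932031401196, 'cy': 238.7188152739932, 'R': array([[ 0.89648773,  0.44306681, -0.00124488],
       [ 0.42904426, -0.86740677,  0.25204469],
       [ 0.11059282, -0.22648908, -0.96771479]]), 't': array([-377.48408958, -357.20136425,  264.56614322])}
[ 496.56105616 -152.31831678  172.81790889] [-90.06733065  -0.30847348 -64.09805745]
campos [462.4 -82.7 345.6]
```

View pics/w1.png

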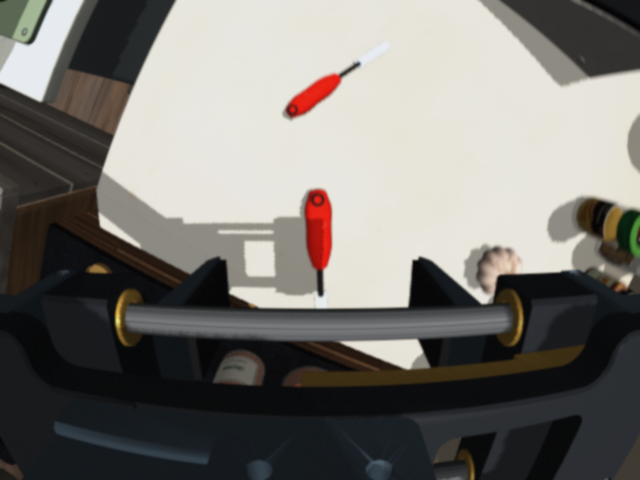

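The wrist view shows peeler C, handle (317,190)–(318,270), centred between the fingers. The arm was still settling, so I'll measure again at rest.

```bash
cat >> h.py <<'E'
def wrays(ci,uv):
    uv=np.atleast_2d(uv).astype(float); x=(uv[:,0]-ci['cx'])/ci['fx']; y=(uv[:,1]-ci['cy'])/ci['fy']; r=np.hypot(x,y)+1e-12
    return np.c_[x/r*np.sin(r),y/r*np.sin(r),np.cos(r)]
def wplane(ci,uv,n,p0):
    n=np.array(n,float); C=-ci['R'].T@ci['t']; D=wrays(ci,uv)@ci['R']
    return C+D*(((np.array(p0)-C)@n)/(D@n))[:,None]
def wproj(ci,X):
    c=np.atleast_2d(X)@ci['R'].T+ci['t']; rr=np.hypot(c[:,0],c[:,1]); th=np.arctan2(rr,c[:,2]); return np.c_[c[:,0]/rr*th*ci['fx']+ci['cx'],c[:,1]/rr*th*ci['fy']+ci['cy']]
E
python3 - <<'E'
from h import *
s=state(); print(s['ee_pos'],s['ee_rot'],s['qvel'].round(1))
p,d,ci=grab("wrist","w2")
R=Rot.from_euler('xyz',s['ee_rot'],degrees=True).as_matrix()
f=p.astype(int); m=((f[...,0]-f[...,1]>70)&(f[...,0]>100)); m[:180]=0;m[290:]=0;m[:,:280]=0;m[:,350:]=0
v,u=np.where(m)
W=wplane(ci,np.c_[u,v],[0,0,1],[0,0,12.]); 
ctr=W.mean(0); a=np.linalg.svd(W-ctr,full_matrices=False)[2][0]; a*=-np.sign(a[1])
t=(W-ctr)@a;q=(W-ctr)@np.array([-a[1],a[0],0])
print(ctr.round(1),a.round(3),np.degrees(np.arctan2(a[1],a[0])),t.min(),t.max(),np.ptp(q))
g=ctr+a*(t.min()+t.max())/2
print('mid',g, 'TCP->mid in tool mm',R.T@(g-s['ee_pos']))
b=wproj(ci,s['ee_pos']); print('tcp px',b)
print('butt ring zenith? bbox',u.min(),u.max(),v.min(),v.max())
E
```

```text
[ 496.56105616 -152.31831678  172.81790889] [-90.06733065  -0.30847348 -64.09805745] [ 4.5 -2.6  3.   3.1  3.1 -6.2]
[ 495.9 -151.3   12. ] [ 0.471 -0.882 -0.   ] -61.87276559448447 -36.33076301139664 38.94840302503286 23.774409888797635
mid [ 496.46977416 -152.48768683   12.        ] TCP->mid in tool mm [-7.53340706e-01  1.60816256e+02  3.28834502e-02]
tcp px [[319.87054472 289.13526639]]
butt ring zenith? bbox 306 332 180 260
```

```bash
python3 -m pendant '[{"delta_pos":[-0.05,3,0],"twist":[0,-1,0],"grip":100},{"delta_pos":[-0.05,7,0],"twist":[0,-1,0],"grip":100},{"delta_pos":[-0.05,11,0],"twist":[0,-1,0],"grip":100},{"delta_pos":[-0.05,14,0],"twist":[0,-1,0],"grip":100},{"delta_pos":[-0.05,14,0],"twist":[0,-1,0],"grip":75}]' 8
python3 - <<'E'
from h import *
for i in range(2):
    p,d,ci=grab("wrist","w3"); s=state(); print(s['ee_pos'],s['ee_rot'],s['qvel'].round(1),s['gripper_width'])
E
```

```text
time_s: 2.25
ee_pos: [490.0, -141.6, 31.5]
ee_rot: [-90.4, 0.4, -62.3]
force: [0.1, -0.6, 0.4]
gripper_width: 86.1
[ 492.05904912 -142.34469553   33.73713649] [-90.17756389   0.19714185 -62.3056781 ] [-0.1 -2.4 -3.3 -0.1  0.2  0.1] 81.66481009733062
[ 493.67158211 -142.91759343   35.3186026 ] [-9.00076911e+01  2.41850376e-02 -6.23115639e+01] [-0.1 -1.7 -2.  -0.  -0.3  0.1] 78.0496904285101
```

View pics/w3.png

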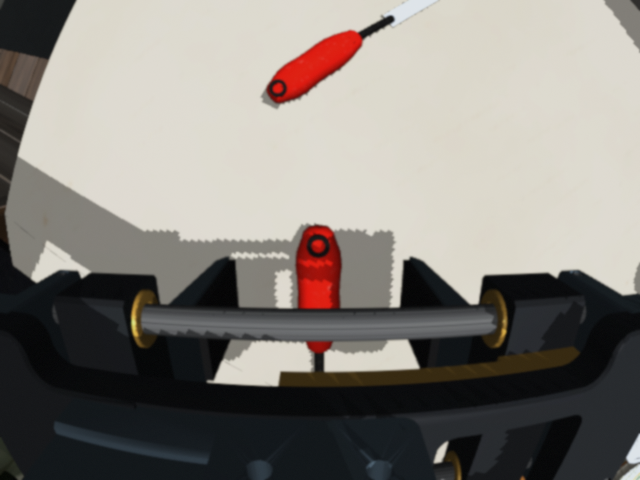

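Run:
```python
from h import *
for i in range(5):
    imaging.grab_frame("side"); s=state(); print(s['ee_pos'],s['qvel'].round(1),s['gripper_width'])
R=Rot.from_euler('xyz',s['ee_rot'],degrees=True).as_matrix()
p,d,ci=grab("wrist","w4")
f=p.astype(int); m=((f[...,0]-f[...,1]>70)&(f[...,0]>100)); m[:200]=0;m[310:]=0;m[:,:280]=0;m[:,360:]=0
v,u=np.where(m); W=wplane(ci,np.c_[u,v],[0,0,1],[0,0,12.]); T=(W-s['ee_pos'])@R
print('ee_rot',s['ee_rot'],'handle in tool: x min',T[:,0].min(),'z mid by x bins')
for lo in range(-45,30,8):
    k=(T[:,0]>=lo)&(T[:,0]<lo+8)
    if k.any(): print(lo,T[k,2].min().round(1),T[k,2].max().round(1))
print('target mid in tool',R.T@(np.array([496.5,-152.2,3])-s['ee_pos']))
```

```text
[ 494.60066796 -143.31028616   36.27520535] [-0.1 -1.  -0.9 -0.1 -0.3  0.1] 74.39919056552758
[ 494.98087898 -143.50446036   36.70151532] [-0.1 -0.5 -0.2 -0.1 -0.1  0. ] 70.60690950322169
[ 495.01441456 -143.58346454   36.82833281] [-0.1 -0.2  0.1 -0.1 -0.2  0.2] 68.81547544541922
[ 494.8650961  -143.59474656   36.73458874] [-0.2  0.   0.5  0.  -0.2  0. ] 68.43931791646611
[ 494.61220201 -143.60031207   36.53281299] [-0.   0.3  0.5  0.  -0.1  0. ] 68.57854151323579
ee_rot [-89.86260943  -0.12910806 -62.35261914] handle in tool: x min -29.367767102704423 z mid by x bins
-37 -6.4 1.2
-29 -11.9 5.5
-21 -14.2 7.8
-13 -14.3 8.4
-5 -14.4 8.5
3 -14.0 7.5
11 -13.7 7.6
19 -13.8 7.7
target mid in tool [ 8.41818634 33.54621194 -2.3987006 ]
```

```bash
python3 -m pendant '[{"delta_pos":[0.85,0.5,-0.28],"twist":[0,0,0],"grip":75},{"delta_pos":[0.85,1.5,-0.28],"twist":[0,0,0],"grip":75},{"delta_pos":[0.85,2.5,-0.28],"twist":[0,0,0],"grip":75},{"delta_pos":[0.85,3.3,-0.28],"twist":[0,0,0],"grip":75},{"delta_pos":[0.85,3.3,-0.28],"twist":[0,0,0],"grip":75}]' 30
python3 - <<'E'
from h import *
for i in range(4):
    p,d,ci=grab("wrist","w5"); s=state(); print(s['ee_pos'],s['ee_rot'],s['force'].round(1))
R=Rot.from_euler('xyz',s['ee_rot'],degrees=True).as_matrix()
print('target in tool',R.T@(np.array([496.5,-152.2,3])-s['ee_pos']))
f=p.astype(int); m=((f[...,0]-f[...,1]>70)&(f[...,0]>100)); m[:200]=0;m[310:]=0;m[:,:270]=0;m[:,370:]=0
v,u=np.where(m); W=wplane(ci,np.c_[u,v],[0,0,1],[0,0,12.]); T=(W-s['ee_pos'])@R; print('xmin',T[:,0].min(), 'z mid',(T[:,2].min()+T[:,2].max())/2)
E
```

```text
time_s: 3.15
ee_pos: [494.4, -152.0, 0.8]
ee_rot: [-90.1, 0.1, -62.4]
force: [0.2, 0.1, -0.0]
gripper_width: 68.4
[ 494.54163197 -152.01213838    0.91721712] [-9.00586288e+01  7.10882914e-02 -6.23661509e+01] [ 0.9  0.6 -0.8]
[ 494.6200416  -151.99981878    1.10434481] [-9.00479479e+01  6.00839206e-02 -6.23641454e+01] [-0.2  0.1  0.1]
[ 494.70144668 -152.01888276    1.29585023] [-9.00366182e+01  4.85896007e-02 -6.23612058e+01] [0.5 0.5 0.7]
[ 494.81310788 -152.06845784    1.44547684] [-9.00247846e+01  3.42019980e-02 -6.23618568e+01] [0.3 0.1 0.2]
target in tool [ 0.89812989 -1.55567946  1.43271585]
xmin -37.3121254801052 z mid 0.8769840175903703
```

View pics/w5.png

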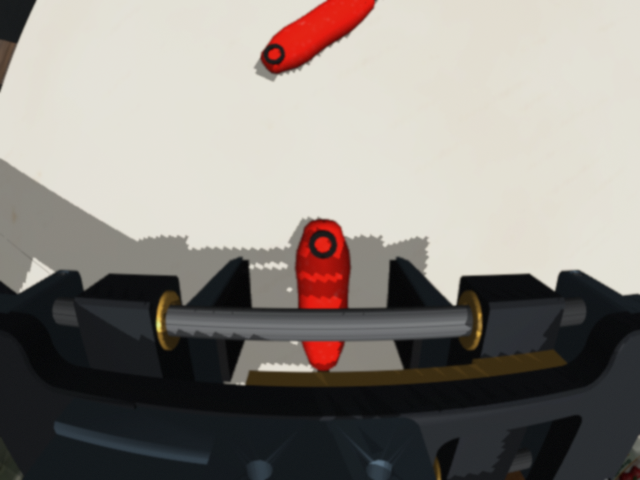

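The peeler is centred between the pads (butt at tool x −37). Closing.

```bash
python3 -m pendant '[{"delta_pos":[0.05,-0.15,0.1],"twist":[0,0,0],"grip":60},{"delta_pos":[0.05,-0.15,0.1],"twist":[0,0,0],"grip":45},{"delta_pos":[0.05,-0.15,0.1],"twist":[0,0,0],"grip":30},{"delta_pos":[0.05,-0.15,0.1],"twist":[0,0,0],"grip":15},{"delta_pos":[0.05,-0.15,0.1],"twist":[0,0,0],"grip":0}]' 30
python3 -m pendant '[{"delta_pos":[0,0,0],"twist":[0,0,0],"grip":0},{"delta_pos":[0,0,0],"twist":[0,0,0],"grip":0},{"delta_pos":[0,0,0],"twist":[0,0,0],"grip":0},{"delta_pos":[0,0,0],"twist":[0,0,0],"grip":0},{"delta_pos":[0,0,0],"twist":[0,0,0],"grip":0}]'
python3 - <<'E'
from h import *
p,d,ci=grab("wrist","w6"); s=state(); print(s['ee_pos'],s['ee_rot'],s['force'].round(1),s['gripper_width'])
E
```

```text
time_s: 3.85
ee_pos: [496.1, -152.2, 3.4]
ee_rot: [-90.0, 0.0, -62.4]
force: [-0.6, -0.2, -0.3]
gripper_width: 31.4
time_s: 4.35
ee_pos: [496.1, -152.1, 3.4]
ee_rot: [-90.0, 0.0, -62.4]
force: [-0.6, 0.6, 0.1]
gripper_width: 23.5
[ 496.12969223 -152.14977751    3.40165521] [-8.99957684e+01  4.09894319e-03 -6.23654898e+01] [-0.3 -0.3  1.4] 23.38737164778789
```

View pics/w6.png

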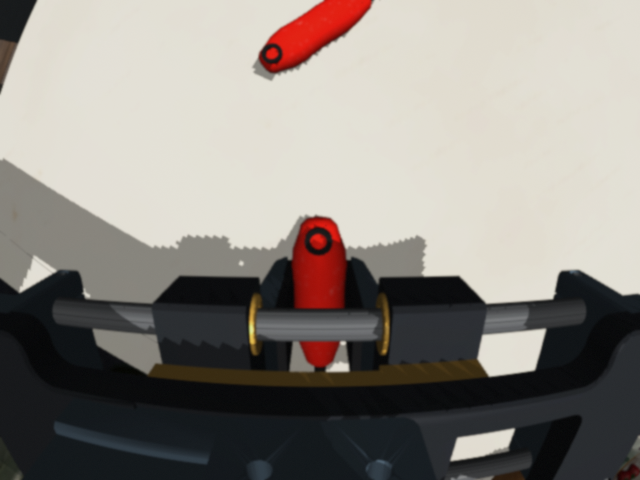

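```bash
python3 -m pendant '[{"delta_pos":[0,-2,0],"twist":[0,0,0],"grip":0},{"delta_pos":[0,-6,0],"twist":[0,0,0],"grip":0},{"delta_pos":[0,-11,0],"twist":[0,0,0],"grip":0},{"delta_pos":[0,-16,0],"twist":[0,0,0],"grip":0},{"delta_pos":[0,-20,0],"twist":[0,0,0],"grip":0}]'
cat >> h.py <<'E'
n=np.array([-0.4988,0.0243,0.8664]); n/=np.linalg.norm(n)
hh=np.array([-n[0],-n[1],0]); hh/=np.linalg.norm(hh)
yc=hh*n[2]+np.array([0,0,np.hypot(n[0],n[1])]); xc=np.cross(yc,n)
Rp=np.c_[yc,-n,-xc]
def need(pos,Rt=Rp,s=None):
    s=s or state(); R=Rot.from_euler('xyz',s['ee_rot'],degrees=True).as_matrix()
    print('pos',s['ee_pos'].round(2),'rot',s['ee_rot'].round(2),'F',s['force'].round(1),'w',round(s['gripper_width'],1),'t',s['time_s'])
    print('delta cm',(R.T@(np.array(pos)-s['ee_pos'])/10).round(2),'twist',np.degrees(Rot.from_matrix(R.T@Rt).as_rotvec()).round(2))
E
python3 - <<'E'
from h import *
print(Rot.from_matrix(Rp).as_euler('xyz',degrees=True))
need([587,211,220])
E
```

```text
time_s: 4.9
ee_pos: [496.4, -152.3, 206.4]
ee_rot: [-89.9, -0.1, -62.4]
force: [1.7, -0.2, -1.7]
gripper_width: 23.7
[-90.         -29.95907888  -2.78906887]
pos [ 496.42 -152.3   206.36] rot [-89.89  -0.11 -62.37] F [ 1.7 -0.2 -1.7] w 23.7 t 4.9
delta cm [-27.98  -1.37  24.88] twist [ 15.52 -58.17 -27.03]
```

```bash
python3 -m pendant '[{"delta_pos":[-3.1,-0.2,2.8],"twist":[1.7,-6.4,-3],"grip":0},{"delta_pos":[-6.2,-0.4,5.5],"twist":[3.4,-12.9,-6],"grip":0},{"delta_pos":[-9.3,-0.6,8.3],"twist":[5.2,-19.4,-9],"grip":0},{"delta_pos":[-12.4,-0.8,11],"twist":[6.9,-25.9,-12],"grip":0},{"delta_pos":[-15.5,-1,13.8],"twist":[8.6,-32.3,-15],"grip":0}]'
python3 - <<'E'
from h import *
need([587,211,220])
E
```

```text
time_s: 5.4
ee_pos: [546.3, 50.8, 213.6]
ee_rot: [-85.9, -16.7, -30.2]
force: [1.1, -0.1, -0.8]
gripper_width: 23.8
pos [546.28  50.8  213.61] rot [-85.87 -16.7  -30.16] F [ 1.1 -0.1 -0.8] w 23.8 t 5.4
delta cm [-4.15 -0.76 15.99] twist [  6.82 -25.62 -12.08]
```

```bash
python3 -m pendant '[{"delta_pos":[-1,-0.2,4],"twist":[1.7,-6.4,-3],"grip":0},{"delta_pos":[-2.1,-0.4,8],"twist":[3.4,-12.8,-6],"grip":0},{"delta_pos":[-3.2,-0.6,12],"twist":[5.1,-19.2,-9],"grip":0},{"delta_pos":[-4.1,-0.8,16],"twist":[6.8,-25.6,-12.1],"grip":0},{"delta_pos":[-4.1,-0.8,16],"twist":[6.8,-25.6,-12.1],"grip":0}]'
python3 - <<'E'
from h import *
for i in range(5):
  imaging.grab_frame("wrist")
s=state(); print(s['qvel'].round(1))
p,d,ci=grab("wrist","w7"); need([587,211,220])
p,d,ci=grab("top","t7")
E
```

```text
time_s: 5.9
ee_pos: [587.9, 212.8, 219.7]
ee_rot: [-89.9, -29.9, -2.8]
force: [-0.1, -1.2, -0.4]
gripper_width: 23.9
[-0.4 -0.2 -0.1 -0.1 -0.3  0.1]
pos [588.38 207.71 220.49] rot [-89.96 -29.84  -3.22] F [-0.2 -0.3 -0.2] w 23.7 t 6.2
delta cm [-0.16 -0.04  0.32] twist [ 0.18 -0.37 -0.12]
```

View pics/w7.png

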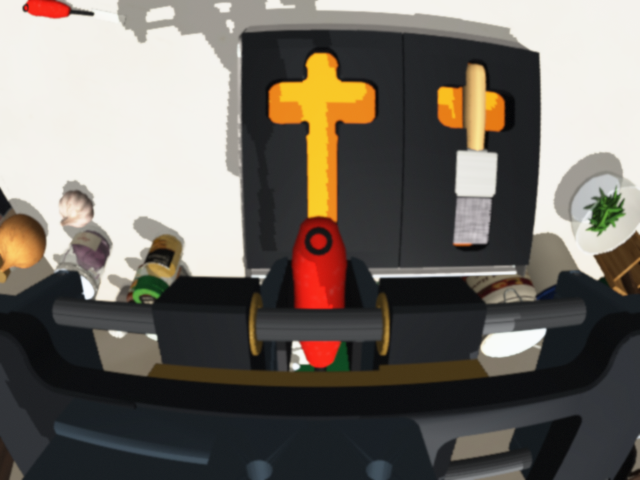

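View pics/t7.png

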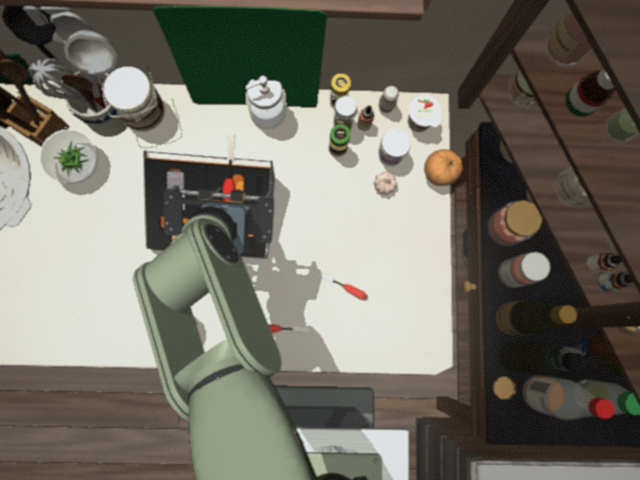

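The wrist view shows the empty pocket clearly: butt end (321,50), notch (268–376, 82–126), slot down to (322,215). I'll measure it in the tool frame.

Run:
```python
from h import *
p,d,ci=load("w7"); s=state(); R=Rot.from_euler('xyz',s['ee_rot'],degrees=True).as_matrix(); P=s['ee_pos']
f=p.astype(int)
# foam plane from wrist depth
m=(f.max(2)<75); m[:35]=0; m[262:]=0; m[:,:245]=0; m[:,535:]=0; m&=(d>0); m=cv2.erode(m.astype(np.uint8),np.ones((3,3)))>0
v,u=np.where(m); r=wrays(ci,np.c_[u,v]); X=(r/r[:,2:]*d[m][:,None]-ci['t'])@ci['R']
for _ in range(6):
    c=X.mean(0); nn=np.linalg.svd(X-c,full_matrices=False)[2][2]; nn*=np.sign(nn[2]); e=(X-c)@nn; X=X[abs(e)<max(3,1.5*e.std())]
print(len(X),c.round(1),nn.round(4),e.std().round(2),'tilt',np.degrees(np.arccos(nn[2])),'az',np.degrees(np.arctan2(-nn[1],-nn[0])))
for nm,c0 in [('top',[597.3,272.8,92.4]),('side',[599.1,293.4,93.9])]: print(nm,'offset of that plane above wrist plane',(np.array(c0)-c)@nn, (np.array(c0)-c)@n)
c0=np.array([598.2,283.,93.15]); off=((c0-c)@n)/2; p0=c+n*off
m=(f[...,0]-f[...,2]>60)&(f[...,0]>90); m[:40]=0; m[214:]=0; m[:,:255]=0; m[:,390:]=0
v,u=np.where(m); W=wplane(ci,np.c_[u,v],n,p0); T=(W-P)@R
print('foam surface tool y', ((p0-P)@R)[1]) 
print('x range',T[:,0].min(),T[:,0].max())
for lo in np.arange(-190,10,5):
    k=(T[:,0]>=lo)&(T[:,0]<lo+5)
    if k.any(): print(lo,T[k,2].min().round(1),T[k,2].max().round(1),'mid',((T[k,2].min()+T[k,2].max())/2).round(1),'w',np.ptp(T[k,2]).round(1))
for zz in (-35,-30,22,27):
    k=abs(T[:,2]-zz-0)<4; print('notch at z',zz,T[k,0].min().round(1),T[k,0].max().round(1))
cr=cv2.resize(p[35:265,240:545],(795,600),interpolation=cv2.INTER_CUBIC); cv2.imwrite("pics/crop7.png",cr[:,:,::-1])
```

```text
42725 [588.1 264.6  88.6] [-0.4986  0.0262  0.8664] 0.73 tilt 29.951508298291607 az -3.0034830277461126
top offset of that plane above wrist plane -1.1017004684626435 -1.119202116547975
side offset of that plane above wrist plane -0.160579656744263 -0.21688056432356556
foam surface tool y 113.03754849135962
x range -143.30795970306585 -17.95325670614691
-145 -8.1 10.1 mid 1.0 w 18.2
-140 -10.4 13.1 mid 1.3 w 23.4
-135 -11.1 13.1 mid 1.0 w 24.2
-130 -9.6 12.3 mid 1.4 w 21.9
-125 -23.2 31.3 mid 4.0 w 54.4
-120 -37.7 40.4 mid 1.4 w 78.1
-115 -39.2 42.0 mid 1.4 w 81.2
-110 -39.2 42.0 mid 1.4 w 81.1
-105 -39.2 42.0 mid 1.4 w 81.2
-100 -39.2 42.0 mid 1.4 w 81.2
-95 -39.2 42.0 mid 1.4 w 81.2
-90 -36.9 39.7 mid 1.4 w 76.6
-85 -8.8 11.6 mid 1.4 w 20.4
-80 -10.3 13.9 mid 1.8 w 24.2
-75 -10.3 13.2 mid 1.4 w 23.5
-70 -10.3 13.2 mid 1.4 w 23.5
-65 -10.3 13.2 mid 1.4 w 23.6
-60 -9.6 13.2 mid 1.8 w 22.9
-55 -9.6 13.3 mid 1.8 w 22.9
-50 -9.6 13.3 mid 1.8 w 23.0
-45 -9.7 13.4 mid 1.8 w 23.0
-40 -9.7 13.4 mid 1.9 w 23.1
-35 -9.7 13.4 mid 1.9 w 23.1
-30 -9.7 13.5 mid 1.9 w 23.2
-25 -9.8 13.5 mid 1.9 w 23.3
-20 -9.8 13.6 mid 1.9 w 23.3
notch at z -35 -119.0 -87.8
notch at z -30 -119.7 -86.9
notch at z 22 -120.4 -87.6
notch at z 27 -120.6 -87.7
```

View pics/crop7.png

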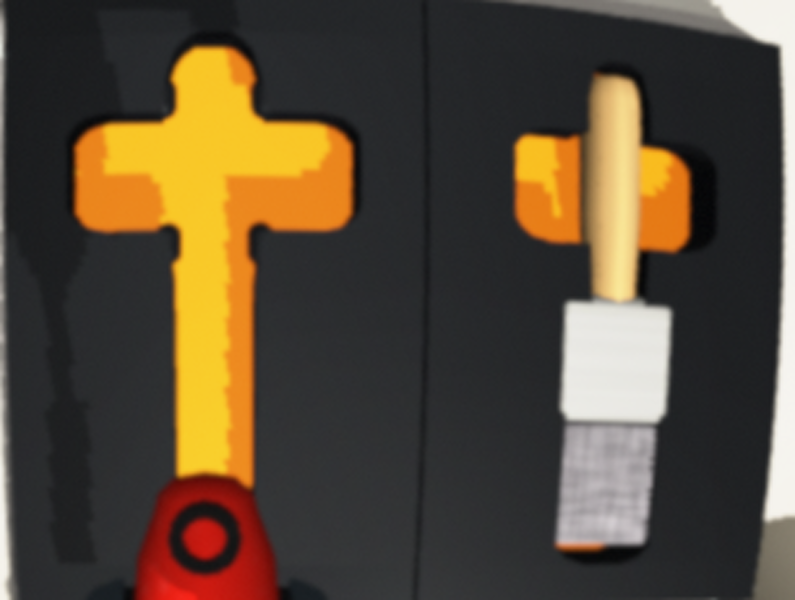

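Run:
```python
from h import *
p,d,ci=load("w7"); s=state(); R=Rot.from_euler('xyz',s['ee_rot'],degrees=True).as_matrix(); P=s['ee_pos']
f=p.astype(int)
Cc=(-ci['R'].T@ci['t']-P)@R; print('cam in tool',Cc.round(1))
m=(f[...,0]-f[...,1]>70)&(f[...,0]>90)&(f[...,1]<90); m[:212]=0;m[306:]=0;m[:,:280]=0;m[:,360:]=0
v,u=np.where(m); W=wplane(ci,np.c_[u,v],R[:,1],P+R@np.array([0,-8.6,0])); T=(W-P)@R
print('butt xmin',T[:,0].min())
for lo in np.arange(-40,5,5):
    k=(T[:,0]>=lo)&(T[:,0]<lo+5)
    if k.any(): print(lo,T[k,2].min().round(1),T[k,2].max().round(1),'mid',((T[k,2].min()+T[k,2].max())/2).round(1))
dk=(f.max(2)<60);dk[:225]=0;dk[258:]=0;dk[:,:300]=0;dk[:,340:]=0
v,u=np.where(dk);print('ring',u.mean(),v.mean(),len(u))
m=(f[...,0]-f[...,2]>60)&(f[...,0]>90)&(f[...,1]>70); m[:40]=0; m[206:]=0; m[:,:255]=0; m[:,390:]=0
v,u=np.where(m)
for nm,Y in [('rim',112.8),('floor',132.8)]:
    W=wplane(ci,np.c_[u,v],n,P+R@np.array([-60,Y,0])); T=(W-P)@R
    print(nm,'butt',T[:,0].min().round(1))
    k=(abs(T[:,0]+104)<10); print('notch z',T[k,2].min().round(1),T[k,2].max().round(1))
    for zz in(-30,27):
        k=abs(T[:,2]-zz)<5; print('notch x',T[k,0].min().round(1),T[k,0].max().round(1))
    for x in (-70,-50,-30):
        k=abs(T[:,0]-x)<6; print('slot',x,T[k,2].min().round(1),T[k,2].max().round(1))
```

```text
cam in tool [ -71.  -171.2   -0.4]
butt xmin -38.851885617889046
-40 -8.0 7.2 mid -0.4
-35 -9.9 8.6 mid -0.6
-30 -11.3 10.5 mid -0.4
-25 -12.3 11.5 mid -0.4
-20 -12.9 11.6 mid -0.6
-15 -12.5 11.7 mid -0.4
-10 -12.1 11.3 mid -0.4
-5 -11.8 11.0 mid -0.4
0 -11.9 11.1 mid -0.4
ring 318.40445859872614 240.0700636942675 314
rim butt -142.4
notch z -38.4 41.2
notch x -119.6 -87.6
notch x -120.4 -87.6
slot -70 -10.3 13.1
slot -50 -9.6 12.5
slot -30 -9.7 12.7
floor butt -147.4
notch z -41.1 44.1
notch x -123.1 -88.8
notch x -123.9 -88.8
slot -70 -11.0 14.1
slot -50 -10.3 13.4
slot -30 -10.4 13.6
```

Run:
```python
from h import *
s=state(); R=Rot.from_euler('xyz',s['ee_rot'],degrees=True).as_matrix()
for i in range(3): print(state()['ee_pos'].round(2))
H=s['ee_pos']+R@np.array([-105.5,129.6,1.9]); print('home tcp',H.round(2))
open('h.py','a').write(f"\nHOME=np.array({H.round(2).tolist()})\n")
need(H+n*45)
```

```text
[588.45 207.76 220.55]
[588.45 207.76 220.55]
[588.45 207.76 220.55]
home tcp [561.61 211.27  55.63]
pos [588.45 207.76 220.55] rot [-89.96 -29.85  -3.21] F [ 0.1 -0.1 -0.6] w 24.3 t 6.25
delta cm [-10.56   8.46   0.18] twist [ 0.17 -0.37 -0.11]
```

```bash
python3 -m pendant '[{"delta_pos":[-3,2,0],"twist":[0,0,0],"grip":0},{"delta_pos":[-6,4.5,0],"twist":[0,0,0],"grip":0},{"delta_pos":[-9,6.5,0.1],"twist":[0.1,-0.2,0],"grip":0},{"delta_pos":[-10.55,8.45,0.18],"twist":[0.17,-0.35,-0.1],"grip":0},{"delta_pos":[-10.55,8.45,0.18],"twist":[0.17,-0.35,-0.1],"grip":0}]'
python3 - <<'E'
from h import *
for i in range(5):
  imaging.grab_frame("top")
p,d,ci=grab("wrist","w8"); need(HOME+n*15)
print(state()['qvel'].round(1))
p,d,ci=grab("side","s8")
cr=cv2.resize(p[230:430,250:490],(720,600),interpolation=cv2.INTER_CUBIC); cv2.imwrite("pics/crop8.png",cr[:,:,::-1])
E
```

```text
time_s: 6.75
ee_pos: [536.5, 211.4, 91.1]
ee_rot: [-90.3, -29.6, -2.6]
force: [-1.0, -0.4, -0.4]
gripper_width: 23.9
pos [540.51 213.87  96.5 ] rot [-89.86 -30.13  -2.8 ] F [-0.  -0.  -0.8] w 23.4 t 7.05
delta cm [-0.21  3.1  -0.16] twist [-0.13 -0.01  0.18]
[ 0.1 -0.1  0.6 -0.3 -0.1  0.4]
```

View pics/w8.png

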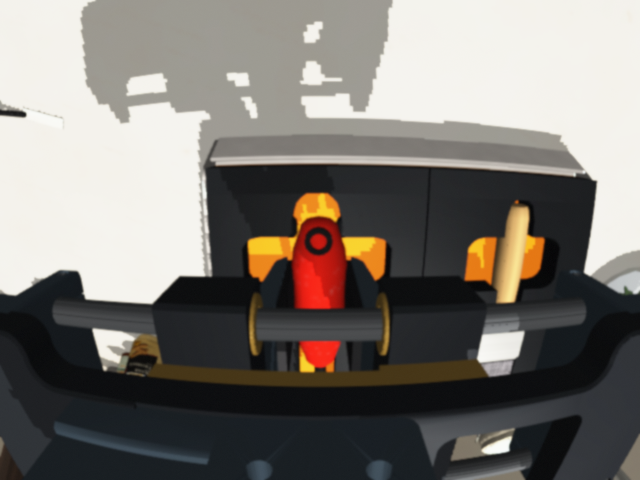

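View pics/crop8.png

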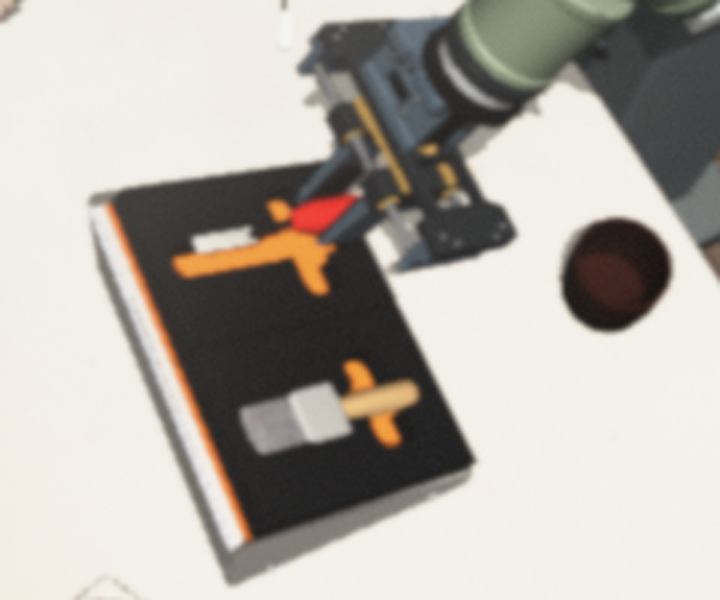

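The pocket's butt (316,195) and notch wings (248–386, 237–285) are visible around the held handle. I'll re-measure at close range.

Run:
```python
from h import *
p,d,ci=load("w8"); s=state(); R=Rot.from_euler('xyz',s['ee_rot'],degrees=True).as_matrix(); P=s['ee_pos']
f=p.astype(int)
m=(f[...,0]-f[...,2]>60)&(f[...,0]>90)&(f[...,1]>70); m[:180]=0; m[290:]=0; m[:,:235]=0; m[:,400:]=0
v,u=np.where(m)
for nm,k0 in [('rim',16.6),('floor',-3.4)]:
    W=wplane(ci,np.c_[u,v],n,HOME+n*k0); T=(W-P)@R
    print(nm,'butt x',T[:,0].min().round(1))
    k=(T[:,0]>-20)&(abs(T[:,2])<60); print('notch z',T[k,2].min().round(1),T[k,2].max().round(1))
    for a,b in((-60,-28),(28,60)):
        k=(T[:,2]>a)&(T[:,2]<b); print('notch low x',T[k,0].min().round(1),'max',T[k,0].max().round(1))
    k=(T[:,0]<-32); print('butt pocket z',T[k,2].min().round(1),T[k,2].max().round(1))
m=(f[...,0]-f[...,1]>70)&(f[...,0]>90)&(f[...,1]<80); m[:212]=0;m[306:]=0;m[:,:280]=0;m[:,360:]=0
v,u=np.where(m); W=wplane(ci,np.c_[u,v],R[:,1],P+R@np.array([0,-8.6,0])); T=(W-P)@R
k=abs(T[:,0]+15)<10; print('handle z',T[k,2].min(),T[k,2].max(),'butt',T[:,0].min())
need(HOME+n*15)
```

```text
rim butt x -43.7
notch z -41.2 37.3
notch low x -19.6 max 6.8
notch low x -19.0 max 6.2
butt pocket z -14.6 11.3
floor butt x -41.0
notch z -45.2 41.1
notch low x -14.5 max 14.5
notch low x -13.9 max 13.9
butt pocket z -14.7 11.2
handle z -12.7751752231311 12.161363230699349 butt -37.41678880820175
pos [540.25 213.8   96.28] rot [-89.88 -30.11  -2.78] F [ 0.6  0.3 -0.7] w 24.1 t 7.1
delta cm [-0.18  3.09 -0.16] twist [-0.12  0.01  0.15]
```

Consistent within about 0.3 mm: correction x −1.8, z −1.6 mm. Descending into the pocket.

```bash
python3 -m pendant '[{"delta_pos":[-0.18,0.5,-0.16],"twist":[-0.1,0,0.15],"grip":0},{"delta_pos":[-0.18,1.2,-0.16],"twist":[-0.1,0,0.15],"grip":0},{"delta_pos":[-0.18,2,-0.16],"twist":[-0.1,0,0.15],"grip":0},{"delta_pos":[-0.18,2.7,-0.16],"twist":[-0.1,0,0.15],"grip":0},{"delta_pos":[-0.18,3.0,-0.16],"twist":[-0.1,0,0.15],"grip":0}]'
python3 - <<'E'
from h import *
for i in range(3): imaging.grab_frame("wrist"); need(HOME)
E
```

```text
time_s: 7.6
ee_pos: [552.3, 211.2, 67.5]
ee_rot: [-90.1, -29.8, -2.7]
force: [-21.1, 0.7, 29.2]
gripper_width: 24.1
pos [552.19 211.26  67.77] rot [-90.08 -29.82  -2.73] F [-10.7   0.2  14.4] w 23.8 t 7.65
delta cm [0.21 1.52 0.05] twist [ 0.05  0.05 -0.14]
pos [552.06 211.24  67.96] rot [-90.08 -29.82  -2.72] F [-8.7  0.3 12. ] w 24.2 t 7.7
delta cm [0.21 1.54 0.05] twist [ 0.05  0.06 -0.14]
pos [552.   211.28  68.06] rot [-90.08 -29.82  -2.71] F [-8.1 -0.3 10.9] w 23.8 t 7.75
delta cm [0.21 1.56 0.05] twist [ 0.04  0.07 -0.13]
```

Contact occurs 15 mm above home, with the tool 2 mm low on the slope. The pads probably caught the notch edge. I'll back out and check.

```bash
python3 -m pendant '[{"delta_pos":[0,-0.6,0],"twist":[0,0,0],"grip":0},{"delta_pos":[0.1,-1.2,0.05],"twist":[0,0,0],"grip":0},{"delta_pos":[0.2,-1.5,0.05],"twist":[0,0,0],"grip":0},{"delta_pos":[0.2,-1.5,0.05],"twist":[0,0,0],"grip":0},{"delta_pos":[0.2,-1.5,0.05],"twist":[0,0,0],"grip":0}]'
python3 - <<'E'
from h import *
for i in range(5): imaging.grab_frame("top")
s=state(); p,d,ci=grab("wrist","w9"); R=Rot.from_euler('xyz',s['ee_rot'],degrees=True).as_matrix(); P=s['ee_pos']
f=p.astype(int)
m=(f[...,0]-f[...,2]>60)&(f[...,0]>90)&(f[...,1]>70); m[:180]=0; m[300:]=0; m[:,:225]=0; m[:,410:]=0
v,u=np.where(m)
for nm,k0 in [('rim',16.6),('floor',-3.4)]:
    W=wplane(ci,np.c_[u,v],n,HOME+n*k0); T=(W-P)@R
    print(nm,'butt x',T[:,0].min().round(1))
    k=(T[:,0]>-20)&(abs(T[:,2])<60); print('notch z',T[k,2].min().round(1),T[k,2].max().round(1))
    for a,b in((-60,-28),(28,60)):
        k=(T[:,2]>a)&(T[:,2]<b); print('notch x',T[k,0].min().round(1),'max',T[k,0].max().round(1))
m=(f[...,0]-f[...,1]>70)&(f[...,0]>90)&(f[...,1]<80); m[:212]=0;m[306:]=0;m[:,:280]=0;m[:,360:]=0
v,u=np.where(m); W=wplane(ci,np.c_[u,v],R[:,1],P+R@np.array([0,-8.6,0])); T=(W-P)@R
k=abs(T[:,0]+15)<10; print('handle z',T[k,2].min(),T[k,2].max(),'butt',T[:,0].min())
need(HOME)
cr=cv2.resize(p[170:390,200:440],(654,600),interpolation=cv2.INTER_CUBIC); cv2.imwrite("pics/crop9.png",cr[:,:,::-1])
E
```

```text
time_s: 8.25
ee_pos: [546.8, 212.1, 81.7]
ee_rot: [-90.1, -29.8, -2.7]
force: [-0.3, -0.5, -0.3]
gripper_width: 23.7
rim butt x -41.9
notch z -39.2 38.5
notch x -17.3 max 1.7
notch x -17.4 max 1.6
floor butt x -38.8
notch z -43.3 42.7
notch x -11.5 max 9.6
notch x -11.6 max 9.5
handle z -12.922075611973685 11.639203638324423 butt -39.006396140039385
pos [546.68 212.    81.5 ] rot [-90.1  -29.79  -2.69] F [-0.8  0.2 -0.3] w 23.6 t 8.55
delta cm [0.01 2.99 0.  ] twist [ 0.05  0.08 -0.17]
```

View pics/crop9.png

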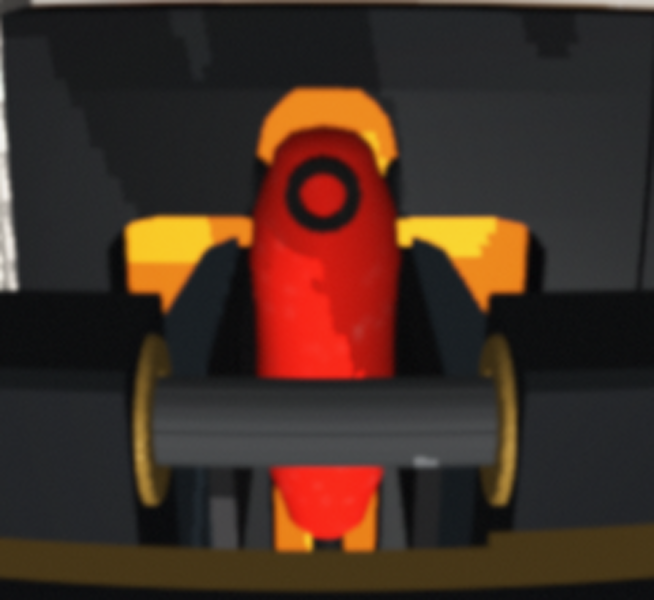

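Now aligned to within 0.3 mm in both directions. Descending slowly.

```bash
python3 -m pendant '[{"delta_pos":[0.0,0.4,0],"twist":[0,0,0],"grip":0},{"delta_pos":[0.0,0.8,0],"twist":[0,0,0],"grip":0},{"delta_pos":[0.0,1.2,0],"twist":[0,0,0],"grip":0},{"delta_pos":[0.0,1.6,0],"twist":[0,0,0],"grip":0},{"delta_pos":[0.0,1.8,0],"twist":[0,0,0],"grip":0}]'
python3 - <<'E'
from h import *
for i in range(3): imaging.grab_frame("wrist"); need(HOME)
E
```

```text
time_s: 9.05
ee_pos: [555.8, 211.8, 66.5]
ee_rot: [-90.0, -29.9, -2.7]
force: [-13.4, 1.0, 16.8]
gripper_width: 24.0
pos [555.73 211.79  66.48] rot [-90.04 -29.85  -2.74] F [-3.8  0.4  5.4] w 23.5 t 9.1
delta cm [-0.03  1.23 -0.02] twist [ 0.02  0.05 -0.11]
pos [555.68 211.81  66.5 ] rot [-90.05 -29.85  -2.72] F [-4.6  0.1  4.3] w 24.0 t 9.15
delta cm [-0.02  1.24 -0.02] twist [ 0.02  0.06 -0.11]
pos [555.69 211.78  66.51] rot [-90.05 -29.85  -2.73] F [-4.4  0.6  4.9] w 23.7 t 9.2
delta cm [-0.03  1.24 -0.02] twist [ 0.02  0.05 -0.11]
```

```bash
python3 -m pendant '[{"delta_pos":[0,0.1,0],"twist":[0,0,0],"grip":0},{"delta_pos":[0,0.2,0],"twist":[0,0,0],"grip":0},{"delta_pos":[0,0.3,0],"twist":[0,0,0],"grip":0},{"delta_pos":[0,0.4,0],"twist":[0,0,0],"grip":0},{"delta_pos":[0,0.5,0],"twist":[0,0,0],"grip":0}]' 45
python3 - <<'E'
from h import *
for i in range(2): p,d,ci=grab("wrist","w10"); need(HOME)
p,d,ci=grab("side","s10")
cr=cv2.resize(p[230:430,250:490],(720,600),interpolation=cv2.INTER_CUBIC); cv2.imwrite("pics/crop10.png",cr[:,:,::-1])
E
```

```text
time_s: 9.7
ee_pos: [557.5, 211.7, 63.4]
ee_rot: [-90.0, -29.9, -2.8]
force: [-16.4, 0.3, 21.4]
gripper_width: 23.6
pos [557.59 211.7   63.26] rot [-90.   -29.91  -2.78] F [-11.1  -0.3  16. ] w 23.9 t 9.75
delta cm [-0.03  0.86 -0.02] twist [-0.    0.01 -0.05]
pos [557.61 211.7   63.24] rot [-90.   -29.9   -2.78] F [-12.2   0.4  16.3] w 23.6 t 9.8
delta cm [-0.03  0.86 -0.02] twist [-0.01  0.01 -0.06]
```

View pics/w10.png

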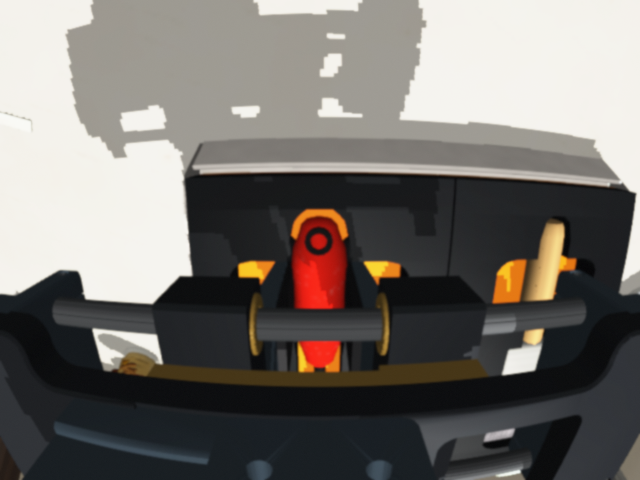

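View pics/crop10.png

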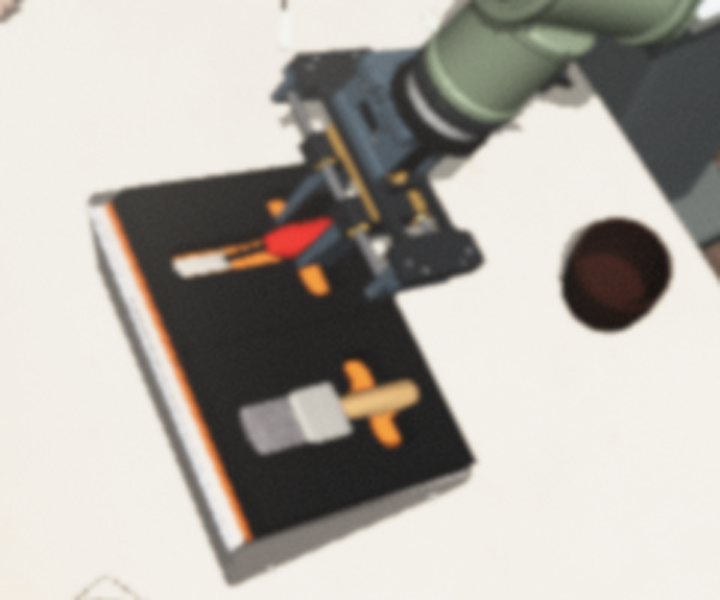

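No slip: the ring is still at (318,241), and the blade is in the slot. The force is likely the bulges. I'll press on in small steps.

```bash
python3 -m pendant '[{"delta_pos":[0,0.05,0],"twist":[0,0,0],"grip":0},{"delta_pos":[0,0.1,0],"twist":[0,0,0],"grip":0},{"delta_pos":[0,0.15,0],"twist":[0,0,0],"grip":0},{"delta_pos":[0,0.2,0],"twist":[0,0,0],"grip":0},{"delta_pos":[0,0.25,0],"twist":[0,0,0],"grip":0}]'
python3 - <<'E'
from h import *
for i in range(2): p,d,ci=grab("wrist","w11"); need(HOME)
f=p.astype(int); dk=(f.max(2)<60);dk[:225]=0;dk[258:]=0;dk[:,:300]=0;dk[:,340:]=0
v,u=np.where(dk);print('ring',u.mean(),v.mean(),len(u))
E
```

```text
time_s: 10.35
ee_pos: [558.3, 211.7, 62.1]
ee_rot: [-90.0, -30.0, -2.8]
force: [-24.5, -0.2, 30.9]
gripper_width: 23.9
pos [558.3  211.68  62.07] rot [-89.98 -29.96  -2.78] F [-20.8  -0.9  26.9] w 23.7 t 10.4
delta cm [-0.03  0.72 -0.03] twist [-0.03  0.01  0.  ]
pos [558.33 211.67  62.08] rot [-89.97 -29.96  -2.78] F [-20.5  -0.2  26.8] w 23.5 t 10.45
delta cm [-0.04  0.72 -0.02] twist [-0.03  0.    0.  ]
ring 318.3495145631068 240.29126213592232 309
```

Run:
```python
from h import *
F=[];T=[]
for i in range(3):
    imaging.grab_frame("top"); s=state(); F.append(s['force']);T.append(s['torque'])
R=Rot.from_euler('xyz',s['ee_rot'],degrees=True).as_matrix()
F=R.T@np.mean(F,0);T=R.T@np.mean(T,0); print('tool F',F.round(2),'T',T.round(3)); print('line pt mm',(np.cross(F,T)/(F@F)*1000).round(1))
p,d,ci=grab("top","t11"); cr=cv2.resize(p[140:265,135:285],(720,600),interpolation=cv2.INTER_CUBIC); cv2.imwrite("pics/crop11.png",cr[:,:,::-1])
p,d,ci=load("w11"); cr=cv2.resize(p[170:390,170:470],(800,587),interpolation=cv2.INTER_CUBIC); cv2.imwrite("pics/crop11w.png",cr[:,:,::-1])
```

```text
tool F [ -5.24 -33.92  -2.22] T [-0.019  0.097  1.427]
line pt mm [-40.7   6.4  -1. ]
```

View pics/crop11.png

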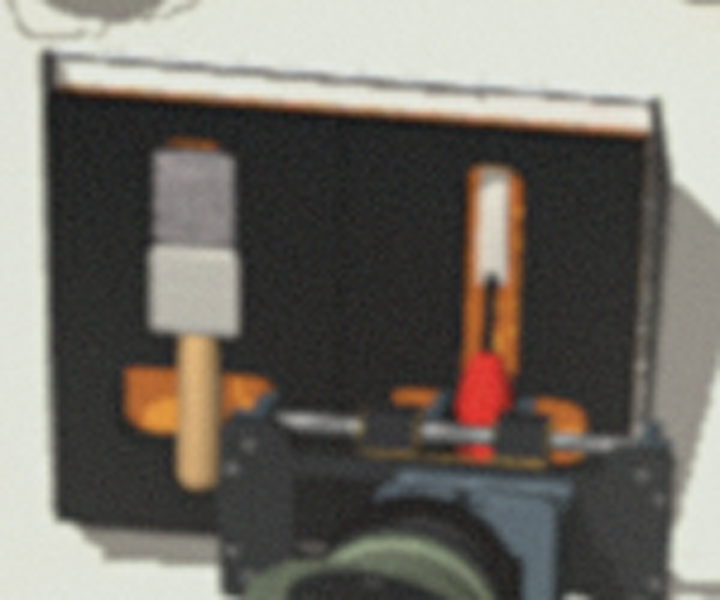

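View pics/crop11w.png

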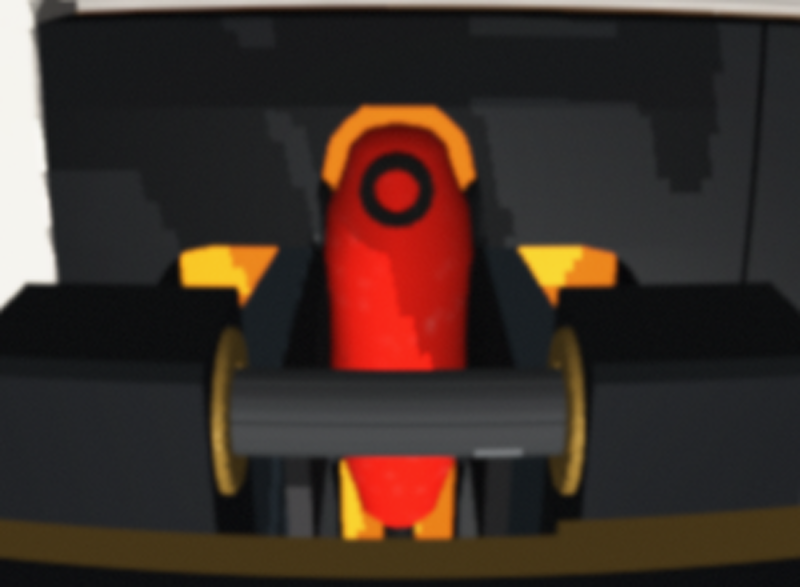

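Force 34 N at 7 mm above home is too much for the bulges alone. I suspect a pad edge is rubbing in the 35 mm notch. I'll ease off and feel sideways.

```bash
cat > ft.py <<'E'
from h import *
F=[];T=[]
for i in range(2):
    imaging.grab_frame("top"); s=state(); F.append(s['force']);T.append(s['torque'])
R=Rot.from_euler('xyz',s['ee_rot'],degrees=True).as_matrix()
F=R.T@np.mean(F,0);T=R.T@np.mean(T,0); print('tool F',F.round(2),'T',T.round(3))
need(HOME)
E
python3 -m pendant '[{"delta_pos":[0,-0.2,0],"twist":[0,0,0],"grip":0},{"delta_pos":[0,-0.3,0],"twist":[0,0,0],"grip":0},{"delta_pos":[0,-0.3,0],"twist":[0,0,0],"grip":0},{"delta_pos":[0,-0.3,0],"twist":[0,0,0],"grip":0},{"delta_pos":[0,-0.3,0],"twist":[0,0,0],"grip":0}]'; python3 ft.py
python3 -m pendant '[{"delta_pos":[-0.05,0,0],"twist":[0,0,0],"grip":0},{"delta_pos":[-0.1,0,0],"twist":[0,0,0],"grip":0},{"delta_pos":[-0.1,0,0],"twist":[0,0,0],"grip":0},{"delta_pos":[-0.1,0,0],"twist":[0,0,0],"grip":0},{"delta_pos":[-0.1,0,0],"twist":[0,0,0],"grip":0}]'; python3 ft.py
```

```text
time_s: 11.15
ee_pos: [558.1, 211.6, 62.4]
ee_rot: [-90.1, -29.8, -2.7]
force: [-4.2, 1.2, 6.3]
gripper_width: 23.9
tool F [-0.74 -7.33  0.53] T [0.009 0.173 0.457]
pos [558.09 211.63  62.36] rot [-90.06 -29.83  -2.73] F [-5.3  1.4  6.4] w 23.7 t 11.25
delta cm [-0.03  0.76 -0.02] twist [ 0.03  0.05 -0.13]
time_s: 11.75
ee_pos: [558.0, 211.6, 62.5]
ee_rot: [-90.1, -29.9, -2.7]
force: [-1.3, -1.2, 6.3]
gripper_width: 23.7
tool F [ 1.6  -7.06 -1.15] T [-0.366  0.205 -0.214]
pos [558.01 211.64  62.45] rot [-90.07 -29.9   -2.73] F [-1.6 -0.7  6.9] w 23.5 t 11.85
delta cm [-0.03  0.77 -0.02] twist [ 0.03  0.05 -0.05]
```

The peeler is stuck stiffly on the bulges while the fingers hold it. I'll release it in place, back straight out, look, and then press with closed fingertips from above.

```bash
python3 -m pendant '[{"delta_pos":[0.1,0,0],"twist":[0,0,0],"grip":10},{"delta_pos":[0.1,0,0],"twist":[0,0,0],"grip":30},{"delta_pos":[0.1,0,0],"twist":[0,0,0],"grip":42},{"delta_pos":[0.1,0,0],"twist":[0,0,0],"grip":42},{"delta_pos":[0.1,0,0],"twist":[0,0,0],"grip":42}]' 20; python3 ft.py
```

```text
time_s: 12.35
ee_pos: [558.3, 211.8, 62.1]
ee_rot: [-90.0, -29.8, -2.7]
force: [1.7, -0.6, 0.6]
gripper_width: 38.4
tool F [2.26 1.15 0.01] T [-0.013  0.128 -0.004]
pos [558.28 211.79  62.08] rot [-90.06 -29.82  -2.69] F [ 2.7 -0.2 -0.7] w 38.3 t 12.45
delta cm [-0.03  0.73 -0.04] twist [ 0.01  0.08 -0.14]
```

```bash
python3 -m pendant '[{"delta_pos":[0,-1,0],"twist":[0,0,0],"grip":42},{"delta_pos":[0,-2.5,0],"twist":[0,0,0],"grip":42},{"delta_pos":[0,-4.5,0],"twist":[0,0,0],"grip":42},{"delta_pos":[3,-7,0],"twist":[0,0,0],"grip":20},{"delta_pos":[7,-9,0],"twist":[0,0,0],"grip":0}]'
python3 - <<'E'
from h import *
for i in range(6): imaging.grab_frame("side")
need(HOME)
p,d,ci=grab("wrist","w12")
cr=cv2.resize(p[30:330,180:580],(800,600),interpolation=cv2.INTER_CUBIC); cv2.imwrite("pics/crop12.png",cr[:,:,::-1])
E
```

```text
time_s: 12.95
ee_pos: [571.7, 210.8, 174.4]
ee_rot: [-90.2, -29.5, -2.5]
force: [1.6, -0.8, 0.3]
gripper_width: 25.2
pos [572.43 210.23 173.14] rot [-90.22 -29.62  -2.63] F [0.2 0.5 0.1] w 1.6 t 13.25
delta cm [-6.75  9.68  0.09] twist [ 0.14  0.14 -0.34]
```

View pics/crop12.png

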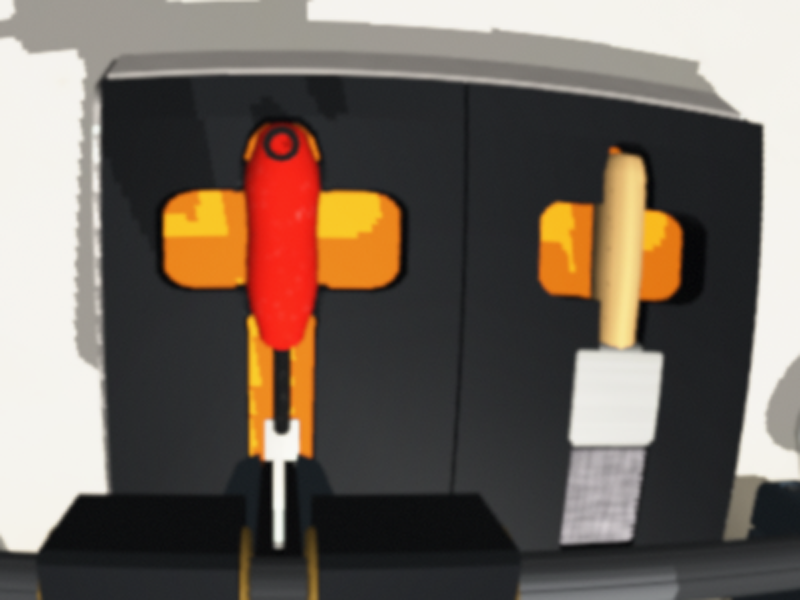

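The peeler lies in its pocket, handle low and blade up the slope, well centred. I'll measure its height above the foam.

```bash
cat > hgt.py <<'E'
import sys
from h import *
nm=sys.argv[1]
p,d,ci=load(nm); f=p.astype(int); ok=d>0
V,U=np.where(ok); r=wrays(ci,np.c_[U,V]); X=(r/r[:,2:]*d[ok][:,None]-ci['t'])@ci['R']; C=f[ok]
q=(X-HOME)@np.c_[yc,n,xc]   # y along slope rel grip, height, x
foam=(C.max(1)<75)&(abs(q[:,0])<80)&(abs(q[:,2]-0)<55)&(abs(q[:,2])>46)
fs=np.median(q[foam,1]); print('foam surf (expect 16.6):',fs.round(2),foam.sum())
org=(C[:,0]-C[:,2]>60)&(C[:,1]>90)&(abs(q[:,0])<20)&(abs(q[:,2])>20)&(abs(q[:,2])<45); print('floor rel foam',(np.median(q[org,1])-fs).round(2),org.sum())
red=(C[:,0]-C[:,1]>70)&(C[:,1]<80)&(abs(q[:,2])<20)&(q[:,1]-fs>-25)
for lo in range(-45,45,8):
    k=red&(q[:,0]>=lo)&(q[:,0]<lo+8)
    if k.sum()>4:
        hi=q[k,1]>np.percentile(q[k,1],70)
        print('y',lo-38,'..',lo-30,'top above foam',(np.percentile(q[k,1],92)-fs).round(1),'x mid',((q[k,2].min()+q[k,2].max())/2).round(1),k.sum())
print('red y range',(q[red,0].min()-38).round(1),(q[red,0].max()-38).round(1))
E
python3 hgt.py w12
```

```text
foam surf (expect 16.6): 18.36 9709
floor rel foam -21.57 2791
y -83 .. -75 top above foam 4.2 x mid 0.8 22
y -75 .. -67 top above foam 9.4 x mid 0.1 205
y -67 .. -59 top above foam 10.6 x mid 0.1 373
y -59 .. -51 top above foam 11.0 x mid 0.7 456
y -51 .. -43 top above foam 11.2 x mid 0.4 438
y -43 .. -35 top above foam 11.3 x mid 0.3 414
y -35 .. -27 top above foam 11.5 x mid 0.3 453
y -27 .. -19 top above foam 11.4 x mid 2.5 434
y -19 .. -11 top above foam 10.3 x mid 0.1 369
y -11 .. -3 top above foam 8.4 x mid -0.6 246
y -3 .. 5 top above foam 5.4 x mid 0.2 35
red y range -78.3 0.1
```

Height is 7.3 mm above home all along, so it is level on the bulges, as expected. Now over the handle's middle with the fingers shut.

```bash
python3 -m pendant '[{"delta_pos":[-3,0,0],"twist":[0,0,0],"grip":0},{"delta_pos":[-6,2,0],"twist":[0,0,0],"grip":0},{"delta_pos":[-6.8,4,0.05],"twist":[0.1,0.1,-0.3],"grip":0},{"delta_pos":[-6.8,5.5,0.05],"twist":[0.1,0.1,-0.3],"grip":0},{"delta_pos":[-6.8,5.5,0.05],"twist":[0.1,0.1,-0.3],"grip":0}]'
python3 ft.py; python3 ft.py; python3 ft.py
```

```text
time_s: 13.8
ee_pos: [540.3, 211.9, 90.1]
ee_rot: [-90.2, -29.8, -2.7]
force: [-0.6, 0.3, -0.0]
gripper_width: 0.7
tool F [-0.11 -0.07  0.24] T [0.019 0.02  0.293]
pos [541.64 212.62  92.72] rot [-90.   -30.01  -2.76] F [-0.1 -0.2 -0.1] w 0.4 t 13.9
delta cm [-0.12  4.21 -0.04] twist [-0.01  0.02  0.05]
tool F [ 0.21 -0.04 -0.31] T [0.027 0.049 0.349]
pos [542.28 212.97  94.01] rot [-89.91 -30.14  -2.82] F [ 1.1 -0.4 -0.5] w 0.3 t 14.0
delta cm [-0.25  4.29 -0.08] twist [-0.08 -0.02  0.18]
tool F [-0.54  0.04  0.18] T [0.039 0.051 0.297]
pos [542.44 212.98  94.34] rot [-89.89 -30.17  -2.83] F [-0.9 -0.1 -0.4] w 0.4 t 14.1
delta cm [-0.28  4.31 -0.08] twist [-0.09 -0.04  0.21]
```

```bash
python3 -m pendant '[{"delta_pos":[-0.28,0.3,-0.08],"twist":[0,0,0.2],"grip":0},{"delta_pos":[-0.28,0.6,-0.08],"twist":[0,0,0.2],"grip":0},{"delta_pos":[-0.28,1,-0.08],"twist":[0,0,0.2],"grip":0},{"delta_pos":[-0.28,1.2,-0.08],"twist":[0,0,0.2],"grip":0},{"delta_pos":[-0.28,1.4,-0.08],"twist":[0,0,0.2],"grip":0}]'
python3 ft.py; python3 ft.py
```

```text
time_s: 14.6
ee_pos: [547.0, 211.8, 80.1]
ee_rot: [-89.9, -29.9, -2.8]
force: [-6.8, 0.3, 9.8]
gripper_width: 1.0
tool F [ 0.4  -1.22 -0.01] T [-0.055  0.029  0.262]
pos [547.08 211.82  80.15] rot [-89.93 -29.93  -2.81] F [0.1 0.4 1.3] w 0.3 t 14.7
delta cm [0.04 2.85 0.01] twist [-0.06 -0.02 -0.03]
tool F [ 0.35 -0.69  0.04] T [-0.031  0.068  0.196]
pos [547.06 211.82  80.15] rot [-89.92 -29.93  -2.81] F [-0.4  0.2  0.9] w 0.9 t 14.8
delta cm [0.04 2.85 0.01] twist [-0.06 -0.02 -0.03]
```

```bash
python3 -m pendant '[{"delta_pos":[0,0.08,0],"twist":[0,0,0],"grip":0},{"delta_pos":[0,0.16,0],"twist":[0,0,0],"grip":0},{"delta_pos":[0,0.24,0],"twist":[0,0,0],"grip":0},{"delta_pos":[0,0.32,0],"twist":[0,0,0],"grip":0},{"delta_pos":[0,0.4,0],"twist":[0,0,0],"grip":0}]'
python3 ft.py; python3 ft.py
```

```text
time_s: 15.3
ee_pos: [548.8, 211.8, 76.6]
ee_rot: [-89.9, -29.9, -2.8]
force: [-0.7, -0.5, 0.1]
gripper_width: 0.4
tool F [-0.32 -1.36  0.83] T [ 0.245 -0.015  0.487]
pos [548.76 211.96  76.32] rot [-89.9  -29.89  -2.81] F [-1.3  0.6  1. ] w 0.3 t 15.4
delta cm [ 0.08  2.44 -0.01] twist [-0.09 -0.02 -0.07]
tool F [ 0.16 -0.71  0.02] T [0.14  0.031 0.378]
pos [548.77 211.88  76.34] rot [-89.92 -29.89  -2.8 ] F [-0.4 -0.   1. ] w 0.4 t 15.5
delta cm [ 0.08  2.44 -0.  ] twist [-0.07 -0.01 -0.07]
```

It gave way easily. Continuing to the floor.

```bash
python3 -m pendant '[{"delta_pos":[-0.05,0.1,0],"twist":[0,0,0],"grip":0},{"delta_pos":[-0.07,0.2,0],"twist":[0,0,0],"grip":0},{"delta_pos":[-0.07,0.3,0],"twist":[0,0,0],"grip":0},{"delta_pos":[-0.07,0.4,0],"twist":[0,0,0],"grip":0},{"delta_pos":[-0.07,0.5,0],"twist":[0,0,0],"grip":0}]'
python3 ft.py; python3 ft.py
```

```text
time_s: 16.0
ee_pos: [550.7, 211.5, 72.4]
ee_rot: [-89.9, -29.9, -2.8]
force: [-11.3, 0.1, 17.7]
gripper_width: 0.6
tool F [  0.39 -11.18  -0.27] T [-0.119  0.007  0.277]
pos [550.6  211.53  72.49] rot [-89.92 -29.95  -2.83] F [-5.2 -0.1  9.2] w 0.6 t 16.1
delta cm [0.11 2.01 0.03] twist [-0.06 -0.04 -0.01]
tool F [  0.31 -10.65  -0.49] T [-0.06   0.029  0.311]
pos [550.62 211.53  72.49] rot [-89.93 -29.95  -2.83] F [-4.7  0.   9.4] w 0.7 t 16.2
delta cm [0.11 2.01 0.03] twist [-0.05 -0.03 -0.01]
```

```bash
python3 -m pendant '[{"delta_pos":[0,0.1,0],"twist":[0,0,0],"grip":0},{"delta_pos":[0,0.15,0],"twist":[0,0,0],"grip":0},{"delta_pos":[0,0.15,0],"twist":[0,0,0],"grip":0},{"delta_pos":[0,0.15,0],"twist":[0,0,0],"grip":0},{"delta_pos":[0,0.15,0],"twist":[0,0,0],"grip":0}]'
python3 ft.py
python3 -m pendant '[{"delta_pos":[0,-1,0],"twist":[0,0,0],"grip":0},{"delta_pos":[0,-3,0],"twist":[0,0,0],"grip":0},{"delta_pos":[2,-5,0],"twist":[0,0,0],"grip":0},{"delta_pos":[4.5,-7,0],"twist":[0,0,0],"grip":0},{"delta_pos":[7,-9,0],"twist":[0,0,0],"grip":0}]'
python3 - <<'E'
from h import *
for i in range(6): imaging.grab_frame("side")
need(HOME)
p,d,ci=grab("wrist","w13")
cr=cv2.resize(p[30:330,180:580],(800,600),interpolation=cv2.INTER_CUBIC); cv2.imwrite("pics/crop13.png",cr[:,:,::-1])
E
python3 hgt.py w13
```

```text
time_s: 16.7
ee_pos: [550.7, 211.5, 72.3]
ee_rot: [-89.9, -30.0, -2.9]
force: [-14.7, -0.2, 20.6]
gripper_width: 0.4
tool F [ -2.83 -25.69  -1.1 ] T [-0.185  0.042  0.756]
pos [550.74 211.5   72.3 ] rot [-89.89 -30.01  -2.86] F [-15.5  -1.4  20.5] w 0.1 t 16.8
delta cm [0.11 1.99 0.03] twist [-0.07 -0.06  0.05]
time_s: 17.3
ee_pos: [566.7, 210.4, 183.7]
ee_rot: [-90.0, -29.8, -2.8]
force: [0.7, 0.8, 0.4]
gripper_width: 0.5
pos [565.85 209.94 181.46] rot [-90.06 -29.71  -2.77] F [-0.6  0.5 -1. ] w 0.4 t 17.6
delta cm [-6.61 10.72  0.12] twist [ 0.05  0.02 -0.25]
foam surf (expect 16.6): 200.85 9535
floor rel foam -204.07 2600Traceback (most recent call last):
  File "hgt.py", line 16, in <module>
    print('red y range',(q[red,0].min()-38).round(1),(q[red,0].max()-38).round(1))
                         ~~~~~~~~~~~~^^
    return umr_minimum(a, axis, None, out, keepdims, initial, where)
ValueError: zero-size array to reduction operation minimum which has no identity
```

View pics/crop13.png

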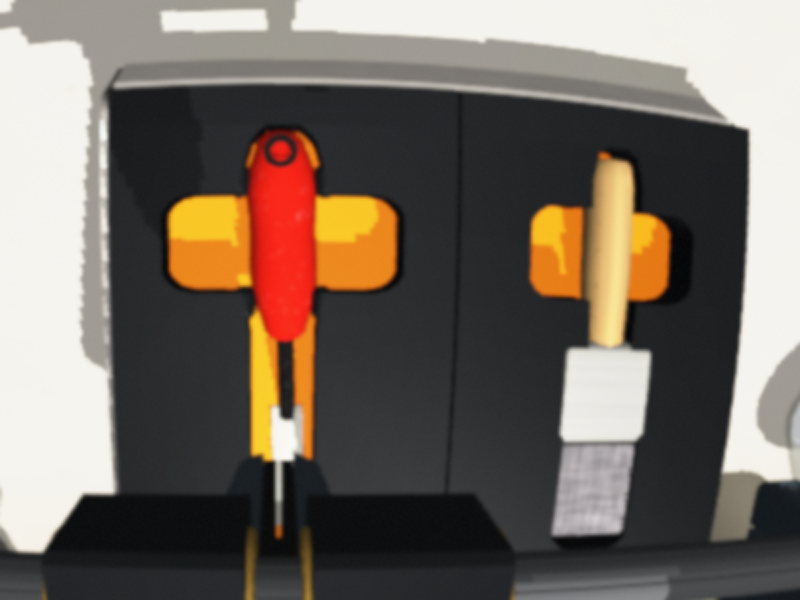

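```bash
sed -i 's/^foam=(/foam=(abs(q[:,1]-16)<8)\&(/' hgt.py; python3 hgt.py w13
```

```text
foam surf (expect 16.6): 16.74 4535
floor rel foam -19.96 2600
y -83 .. -75 top above foam -0.7 x mid -1.1 42
y -75 .. -67 top above foam 3.6 x mid 0.3 213
y -67 .. -59 top above foam 4.0 x mid 0.7 333
y -59 .. -51 top above foam 4.1 x mid 1.0 399
y -51 .. -43 top above foam 3.9 x mid 1.3 353
y -43 .. -35 top above foam 4.0 x mid -0.0 387
y -35 .. -27 top above foam 4.3 x mid 0.3 365
y -27 .. -19 top above foam 3.8 x mid 0.3 359
y -19 .. -11 top above foam 2.5 x mid -0.2 291
y -11 .. -3 top above foam 0.4 x mid -2.7 195
y -3 .. 5 top above foam -6.4 x mid -0.5 12
red y range -79.5 79.9
```

Both ends are 4 mm proud, which is fully home. I'll back off further and check the blade tip and lateral fit.

```bash
python3 -m pendant '[{"delta_pos":[1,-2,0],"twist":[0,0,0],"grip":0},{"delta_pos":[3,-4,0],"twist":[0,0,0],"grip":0},{"delta_pos":[6,-6,0],"twist":[0,0,0],"grip":0},{"delta_pos":[8,-6,0],"twist":[0,0,0],"grip":0},{"delta_pos":[10,-6,0],"twist":[0,0,0],"grip":0}]'
python3 - <<'E'
from h import *
for i in range(7): imaging.grab_frame("side")
print(state()['qvel'].round(1))
p,d,ci=grab("wrist","w14"); need(HOME)
cr=cv2.resize(p[20:260,200:520],(800,600),interpolation=cv2.INTER_CUBIC); cv2.imwrite("pics/crop14.png",cr[:,:,::-1])
def loc(m,h):
    v,u=np.where(m); W=wplane(ci,np.c_[u,v],n,HOME+n*h); q=(W-HOME)@np.c_[yc,xc]; q[:,0]-=38; return q
f=p.astype(int)
red=(f[...,0]-f[...,1]>70)&(f[...,1]<80)&(f[...,0]>90); red[:,:260]=0; red[:,:][:, 400:]=0
q=loc(red,8.6); q=q[(q[:,0]>-90)&(q[:,0]<10)]; print('red y',q[:,0].min().round(1),q[:,0].max().round(1))
for lo in range(-80,0,10):
    k=(q[:,0]>=lo)&(q[:,0]<lo+10)
    if k.any(): print(lo,q[k,1].min().round(1),q[k,1].max().round(1),((q[k,1].min()+q[k,1].max())/2).round(1))
bl=(f.min(2)>130); q=loc(bl,-2.4); q=q[(abs(q[:,1])<14)&(q[:,0]>10)&(q[:,0]<95)]
print('blade y',q[:,0].min().round(1),q[:,0].max().round(1))
for lo in range(20,90,10):
    k=(q[:,0]>=lo)&(q[:,0]<lo+10)
    if k.any(): print(lo,q[k,1].min().round(1),q[k,1].max().round(1))
og=(f[...,0]-f[...,2]>60)&(f[...,1]>80)
for h in (-3.4,16.6):
    q=loc(og,h); k=(abs(q[:,1])<16)&(q[:,0]>0)&(q[:,0]<90); print('slot h',h,'x',q[k,1].min().round(1),q[k,1].max().round(1),'ymax',q[k,0].max().round(1))
    k=(abs(q[:,0]+38)<12)&(abs(q[:,1])<60); print('notch x',q[k,1].min().round(1),q[k,1].max().round(1)); k=(abs(q[:,1])<16)&(q[:,0]<-60)&(q[:,0]>-95); print('butt ymin',q[k,0].min() if k.any() else None)
E
```

```text
time_s: 18.15
ee_pos: [624.0, 207.8, 285.1]
ee_rot: [-90.0, -29.8, -2.8]
force: [-0.7, 0.3, -0.7]
gripper_width: 0.4
[-0.1 -0.1 -0.6  0.1 -0.2 -0.1]
pos [622.8  207.8  284.13] rot [-89.99 -29.79  -2.76] F [-0.9 -0.3  0.5] w 0.3 t 18.55
delta cm [-16.67  16.78   0.05] twist [-0.02  0.03 -0.17]
red y -77.7 -2.1
-80 -9.4 10.2 0.4
-70 -11.2 12.0 0.4
-60 -12.1 15.4 1.7
-50 -40.5 12.8 -13.9
-40 -11.1 41.9 15.4
-30 -13.7 41.9 14.1
-20 -10.2 10.0 -0.1
-10 -8.4 7.3 -0.6
blade y 24.9 74.6
20 -7.0 4.8
30 -7.0 4.8
40 -7.0 4.8
50 -7.1 4.7
60 -8.0 3.8
70 -8.0 2.9
slot h -3.4 x -11.6 13.0 ymax 80.2
notch x -42.0 43.6
butt ymin -74.22989220221022
slot h 16.6 x -10.9 12.3 ymax 78.9
notch x -39.5 41.1
butt ymin -66.46019243299487
```

View pics/crop14.png

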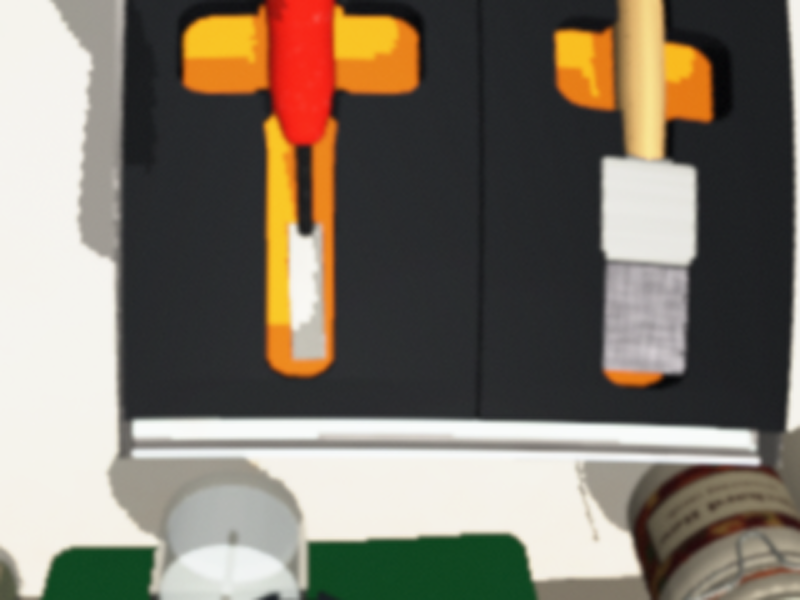

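Run:
```python
from h import *
s=state(); print(s['force'],s['qvel'].round(1),s['time_s'])
a=load("top0")[0].astype(int); b=imaging.grab_frame("top")[0].astype(int)
D=abs(a-b).max(2)>60
for nm,(u,v,r) in dict(onion=(444,167,25),garlic=(385,183,18),cup=(177,326,28)).items(): print(nm,'changed px',D[v-r:v+r,u-r:u+r].sum())
cv2.imwrite("pics/t15.png",b[:,:,::-1].astype(np.uint8))
print(job.job_done())
```

```text
[-0.91206634 -0.25011012  0.45933018] [-0.  -0.1 -0.7 -0.  -0.  -0.2] 18.55
onion changed px 0
garlic changed px 0
cup changed px 1090
the job is handed in; nothing more can be done
None
```

View pics/t15.png

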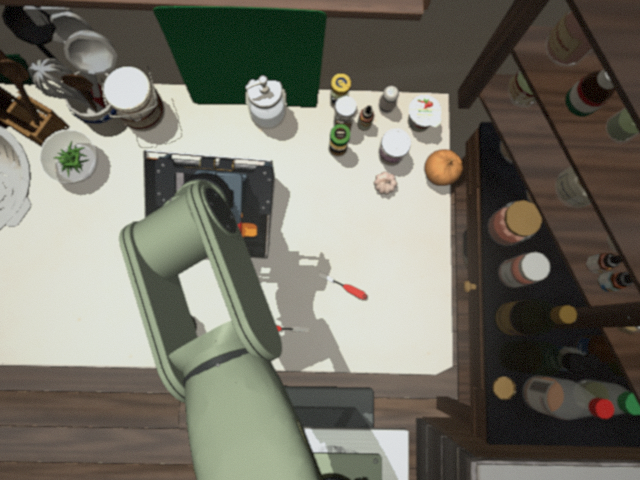

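The peeler is in its cut-out and released, and I handed the job in at about 18.6 s. No verdict was reported.

**What I did:** I picked the 76 mm-handled peeler (top view 406,264) out of three near the robot. I gripped its middle and lowered it into the cut-out, handle low and blade up the slope. Two things went wrong on the way:
- **First descent:** it stopped early, with the tool 2 mm too low on the slope. I backed out and re-aligned it.
- **Pressing while gripped:** it jammed about 7 mm high at 34 N. I let go, backed out, and pushed the handle's middle with closed fingertips, and it went down. The last push onto the floor reached about 26 N.

**Last checks (wrist camera):**
- **Height:** the handle stands about 4 mm proud of the foam along its length (11 mm before the push), as it should when home.
- **Position:** the rear end is about 1–2 mm from its place. The blade end is about 4 mm off: roughly 3 mm sideways and 2 mm short, from a slight skew in the slot. Both are inside the 5 and 8 mm limits.
- **Robot:** no contact force beyond noise, arm at rest, and the tool about 24 cm from the peeler.
- **Bystanders:** the onion and garlic are unchanged in the top view.

**Check that failed:** the top-view comparison for the cup was useless because the arm hid it (1090 changed pixels). The last picture I viewed of the cup is a side view at about 10 s, where it looked undisturbed, and I did not measure it. The arm did not go near the cup after that.

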